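Stack slide boxes from a roller lane

TASK

Take the front slide box from the sloped roller lane and set it gently, not dropped, flat and squarely on the slide box lying by itself on the bench; then take the next box, which has rolled down to the front, and set it on top in the same way, so that the three make one neat pile with their edges in line. Leave the bottom box where it lies, leave the last box to roll to the front of the lane, and do not disturb the jar or the round dishes.

Things in the scene. Friction and masses are not known exactly. Their poses are not given: they have to be found in the camera images.
- box_front_center (a point): Closed flat slide box, white plastic, grey seam, blank label on the lid: 96 mm long (own x), 60 wide (own y), 24 thick (own z, up), 0.13 to 0.25 kg; the point is its centre, half-way up. At the start it is the lowest of three boxes lying end to end in the lane, against the front stop, tilted with the lane (10 degrees); its two long sides (60 mm apart) stand free above the lane's guides.
- box_second_center (a point): Closed flat slide box, white plastic, grey seam, blank label on the lid: 96 mm long (own x), 60 wide (own y), 24 thick (own z, up), 0.13 to 0.25 kg; the point is its centre, half-way up. The second box in the lane, touching the front one; rolls down by itself within about 1 s when the front one is lifted out.
- box_third_center (a point): Closed flat slide box, white plastic, grey seam, blank label on the lid: 96 mm long (own x), 60 wide (own y), 24 thick (own z, up), 0.13 to 0.25 kg; the point is its centre, half-way up. The third, last box in the lane; stays in the lane, and ends at the front stop.
- box_bottom_center (a point): Closed flat slide box, white plastic, grey seam, blank label on the lid: 96 mm long (own x), 60 wide (own y), 24 thick (own z, up), 0.13 to 0.25 kg; the point is its centre, half-way up. Lies flat and alone on the bench: the bottom of the pile. It is loose.
- rack: Fixed roller lane, aluminium and grey steel, 320 mm long, 97 wide. Origin on the bench under the front box's place; own x runs along the lane from its low front to its high back, rising at 10 degrees; z up. Tops of the free steel rollers are 60 mm above the bench at the origin. Low side guides, 73 mm apart over their outsides, stand 5 mm above the rollers, the front stop 11 mm.
- lane_front (a point): Centre of a box lying at the front of the lane, against the front stop: 12 mm above the roller tops, square to the slope. Fingers can reach 17 mm down the long sides of a box there; nothing is above it.
- reagent_jar: Bystander: amber glass jar with a white cap, 64 mm across, 95 mm tall, loose on the bench between the lane and the bottom box; origin under its foot.
- dishes: Bystander: two closed round dishes, one on the other, 63 mm across, 29 mm tall, loose on the bench 150 to 190 mm beyond the centre of the bottom box; origin under them.

How it is judged:
By the outcome, as a careful person would: the job done as asked, in the order asked, and still so for the second after the job is handed in, with the robot touching nothing.
It also fails if it takes over 64 s, if anything falls off the work surface, if the arm or the gripper's body presses on something with over 40 N, if the wrist force passes 120 N, or if a joint passes its speed limit or range.

ROBOT

A 7-joint arm with a two-finger parallel gripper is mounted at the origin on the work surface. World frame = base frame: x ahead of the robot, y to its left, z up, the work surface at z = 0. Lengths are in m, angles in degrees, forces in N, time in s.
With the tool pointing down it reaches from about 0.425 to 0.825 m from the base axis. Payload 3.6 kg.
Tool frame: the origin (TCP) lies midway between the tips of the shut fingers; the grasp point (between the pads) lies 19 mm behind it; z points along the fingers, y is the direction in which the jaws open and shut (so a half turn about z gives the same grasp; the last joint's range is limited). The gripper opens to 93 mm and grips with 3 to 60 N. Pads are 15 mm wide; open, the fingers measure 128 mm over their backs; the gripper's body (75 mm by 188 mm) begins 65 mm behind the grasp point.
Start: joints at [-65.518, 35.231, -0.722, 81.555, 0.464, 63.22, -2.315], TCP at [0.285, 0.584, 0.18] pointing down, gripper open.
Joint ranges: [-178.69, 178.69], [-17.37, 117.87], [-77.05, 75.6], [15.02, 138.74], [-78.02, 258.01], [0.78, 113.62], [-162.83, 162.83]. Speed limits (degrees/s): [159.86, 159.86, 180, 180, 180, 180, 180].

INTERFACE

Orientations are given as [roll, pitch, yaw] about the fixed x, y, z axes, in that order (R = Rz(yaw) Ry(pitch) Rx(roll)).
In Python, from workcell import r gives the robot as it stands. The module is installed in compiled form; this text tells all that it offers.
- The arm moves only by the shell command python3 -m jog 'ROWS' [OPENING]. ROWS is JSON, a list of rows, each a list of 2 entries, a list of its own where there are three numbers: the shift along the tool's x, y, z in cm, then the turn about the tool's z in rad. In form: [[[tx, ty, tz], twist], ...]. A call has 1 to 12 rows; each row shifts and turns the commanded pose from where the row before left it, along the tool's axes as they then stand; what a row does not reach is not made up. A row lasts 1/10 s, in which the tool goes at most 50 mm and 8.59 degrees, less where a joint would pass 70% of its speed; a pose out of reach is approached as far as the arm can. A call is refused whole if a number of a shift passes 5 or a number of a turn 0.15, either way. A call with a gripper value outside its range is refused whole. OPENING is the opening, from 0 (shut) to 1 (fully open), set as the call begins (- or left out, the last holds). The fingers move at their own pace and stop on an object; the grip force is fixed at half the most. Time passes only in rows, so rows that do not move let the fingers close. It gives the time, the measured TCP pose, the force and the opening at its end, in the units of the state.
- r.get_obs(): the state, without advancing time (a new reading comes with each control period).
- r.read_camera(name): name is "scene" or "top" or "wrist"; returns a dict with "frame" (400x640x3 uint8, red, green, blue), "fovy" (degrees; the focal length in pixels is half the picture's height over the tangent of half this angle, whatever the lens; pixels are square), "cx", "cy" (the principal point, pixels), "T" (4x4, takes a point from camera to world coordinates); the wrist camera has in their place "tool_from_camera" (4x4, takes a point from camera to tool coordinates, whose origin is the TCP and whose axes are the flange's). Camera axes: x right, y up, looking along -z (the intrinsics and any distortion apply to the point x, -y, -z); pixel columns grow to the right and rows downward; lengths in m; the calibration is good to about 2 mm. A picture is of the moment at which its call begins: read the wrist's pose just before it. There is no depth.
- r.finish_job(): hands the job in, once; it reports no verdict.
The state is a dict: "t": time; "joint_pos": joint angles; "qd": joint speeds; "effort": joint torques, N m; "position": TCP position; "tcp_rot": TCP orientation; "contact_force": force on the tool from outside, world axes, zero at the start; "wrist_torque": the same for the moment, N m; "gripper_width": opening from 0.0 (shut) to 1.0 (fully open).
Only numpy, scipy, OpenCV 4.12 (cv2) and the standard library are available. Lean on these libraries where they do the work, as an engineer would, in place of code of your own. Each camera call takes 0.05 s, during which the arm holds its last target.

## Working session

There is one attempt and no reset: what is moved stays moved. The work goes in short steps, Python scripts to look and compute and a shell command to move; the robot and the scene stay as the last step left them, time stands still between calls to the robot, and variables do not carry over. Pictures are saved under pics/ and viewed, and the job is handed in when it is done.

```bash
mkdir -p pics; ls
python3 - <<'E'
from workcell import r
import cv2, numpy as np
o=r.get_obs()
for k,v in o.items(): print(k,np.round(v,4))
for n in ("scene","top","wrist"):
    c=r.read_camera(n); cv2.imwrite(f"pics/{n}0.png",c["frame"][:,:,::-1])
    print(n,{k:(np.round(v,4).tolist()) for k,v in c.items() if k!="frame"})
E
```

```text
pics
t 0.0
joint_pos [-65.5158  35.2877  -0.7251  81.6405   0.4644  63.2204  -2.3148]
qd [-0.0633  0.061  -0.0409 -0.0428 -0.0348 -0.0625  0.1466]
effort [-1.00000e-03 -4.58937e+01  2.08700e-01 -1.65752e+01 -6.11000e-02
  2.05000e-02  2.00000e-04]
position [0.2846 0.5834 0.1787]
tcp_rot [-1.798543e+02  1.100000e-03  1.540031e+02]
contact_force [ 0.616   0.1128 -0.5618]
wrist_torque [-0.0035 -0.0245 -0.0396]
gripper_width 1.003
scene {'fovy': 48.1388, 'cx': 319.9312, 'cy': 203.3362, 'T': [[-0.6554, -0.6228, 0.4273, 0.9984], [0.7552, -0.5313, 0.384, 0.3484], [-0.0121, 0.5744, 0.8185, 0.816], [0.0, 0.0, 0.0, 1.0]]}
top {'fovy': 43.7852, 'cx': 322.165, 'cy': 199.1811, 'T': [[-0.0098, 0.9945, -0.1041, 0.511], [-0.9999, -0.0107, -0.0084, -0.0011], [-0.0095, 0.104, 0.9945, 1.0881], [0.0, 0.0, 0.0, 1.0]]}
wrist {'fovy': 59.7228, 'cx': 319.3442, 'cy': 206.2728, 'tool_from_camera': [[-0.0004, 0.9641, 0.2654, 0.0742], [1.0, 0.0002, 0.0009, -0.0002], [0.0009, 0.2654, -0.9641, -0.2046], [0.0, 0.0, 0.0, 1.0]]}
```

View pics/scene0.png

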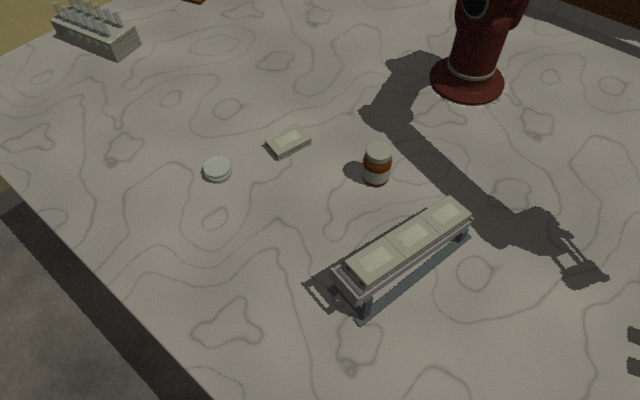

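View pics/top0.png

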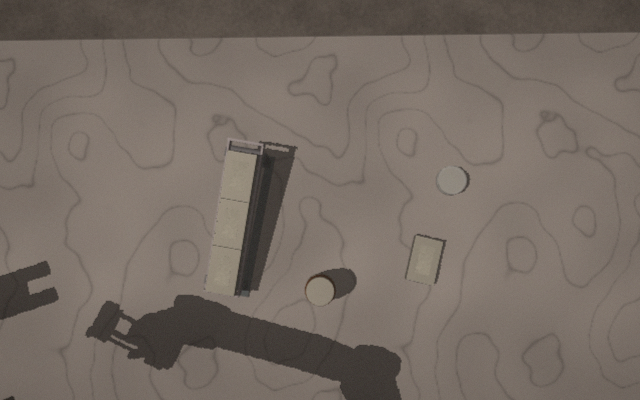

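View pics/wrist0.png

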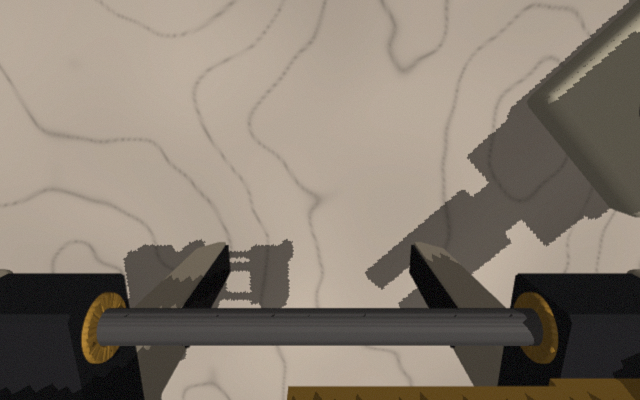

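The top view shows the lane at about (235,220), running up the picture with its stop at the top (245,146). The three boxes are at about (240,178), (233,222) and (224,268), the bottom box at (426,259), the jar at (320,290) and the dishes at (452,180). I'll measure these next.

```bash
cat > h.py <<'E'
import numpy as np, cv2
from scipy.spatial.transform import Rotation as Ro
def tool():
    from workcell import r
    o=r.get_obs(); T=np.eye(4); T[:3,:3]=Ro.from_euler('xyz',o["tcp_rot"],degrees=True).as_matrix(); T[:3,3]=o["position"]; return T,o
def grab(name):
    from workcell import r
    T,o=tool(); c=r.read_camera(name)
    if name=="wrist": c["T"]=T@c["tool_from_camera"]
    c["f"]=200/np.tan(np.radians(c["fovy"]/2)); c["bgr"]=c["frame"][:,:,::-1].copy(); return c
def ray(c,uv):
    uv=np.atleast_2d(uv).astype(float)
    d=np.c_[(uv[:,0]-c["cx"])/c["f"],-(uv[:,1]-c["cy"])/c["f"],-np.ones(len(uv))]@c["T"][:3,:3].T
    return c["T"][:3,3],d
def onplane(c,uv,n,p0):   # ray / plane
    o,d=ray(c,uv); n=np.array(n,float); return o+d*(((np.array(p0)-o)@n)/(d@n))[:,None]
def onz(c,uv,z): return onplane(c,uv,[0,0,1],[0,0,z])
def proj(c,P):
    P=np.atleast_2d(P); q=(P-c["T"][:3,3])@c["T"][:3,:3]
    return np.c_[c["cx"]+c["f"]*q[:,0]/-q[:,2],c["cy"]-c["f"]*q[:,1]/-q[:,2]]
E
python3 - <<'E'
from h import *
im=cv2.imread("pics/top0.png")
cv2.imwrite("pics/top0a.png",cv2.resize(im[125:310,190:480],None,fx=2.75,fy=2.75,interpolation=cv2.INTER_CUBIC))
hsv=cv2.cvtColor(im,cv2.COLOR_BGR2HSV)
for p in [(240,178),(233,222),(224,268),(426,259),(412,262),(320,290),(452,180),(380,220),(251,177),(263,200)]:
    print(p,im[p[1],p[0]],hsv[p[1],p[0]])
E
```

```text
(240, 178) [123 141 149] [ 21  44 149]
(233, 222) [123 141 149] [ 21  44 149]
(224, 268) [122 138 146] [ 20  42 146]
(426, 259) [122 136 146] [ 18  42 146]
(412, 262) [115 133 142] [ 20  48 142]
(320, 290) [120 135 144] [ 19  42 144]
(452, 180) [127 137 144] [ 18  30 144]
(380, 220) [111 121 132] [ 14  41 132]
(251, 177) [125 139 150] [ 17  42 150]
(263, 200) [45 50 50] [30 26 50]
```

View pics/top0a.png

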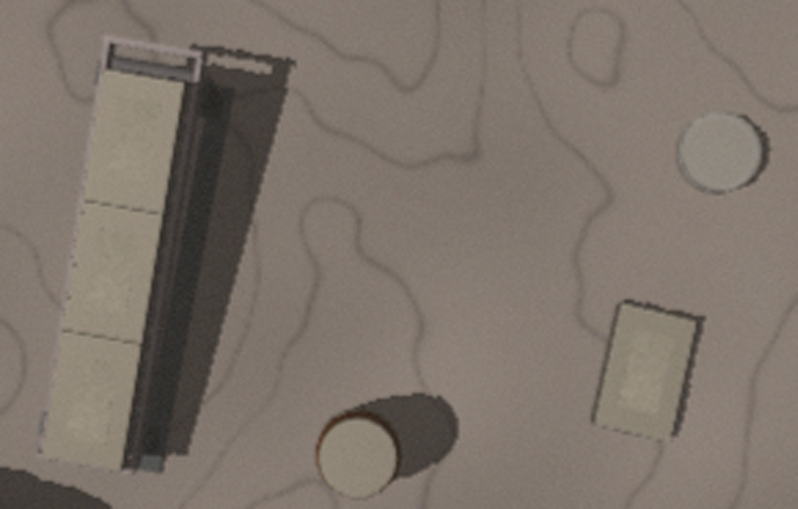

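Run:
```python
from h import *
im=cv2.imread("pics/scene0.png")
cv2.imwrite("pics/scene0a.png",cv2.resize(im[180:330,300:490],None,fx=4,fy=4,interpolation=cv2.INTER_CUBIC))
```

```text
(no output)
```

View pics/scene0a.png

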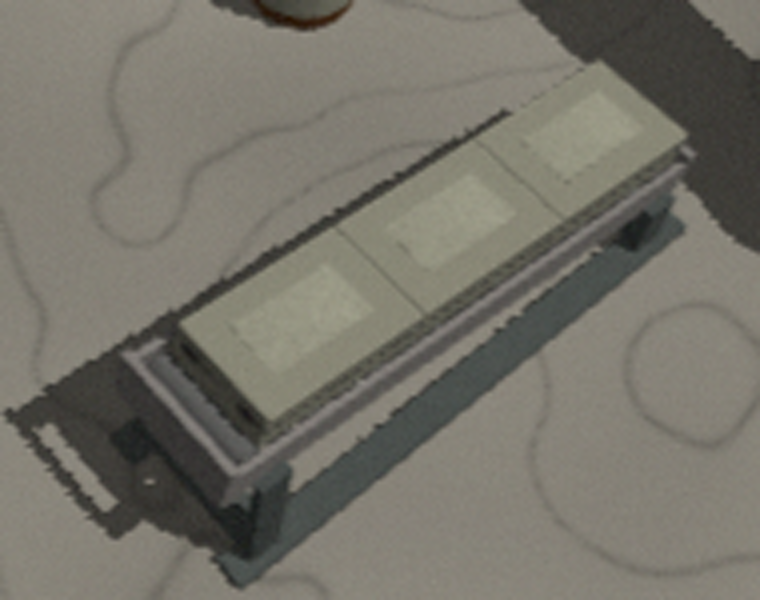

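The lane's tall legs and empty end are at high x, so its low front end is the one nearest the robot. That makes the front box the one at top-view pixel (224,268).

```bash
cat > m0.py <<'E'
from h import *
from workcell import r
t=grab("top"); s=grab("scene")
tp=lambda a:np.array(a,float)/2.75+[190,125]-.3
# crop pixel corners: front box (back-left,back-right,front-right,front-left), viewed top crop
F=tp([(63,330),(140,343),(125,468),(42,455)]); 
S=np.array([(476,142),(562,217),(688,135),(600,62)])/4+[300,180]-.4
# lane-top seam corners in both views -> triangulate
def tri(u,v):
    o1,d1=ray(t,u);o2,d2=ray(s,v);d1=d1[0]/np.linalg.norm(d1);d2=d2[0]/np.linalg.norm(d2)
    A=np.c_[d1,-d2];k=np.linalg.lstsq(A,o2-o1,rcond=None)[0];p=o1+k[0]*d1;q=o2+k[1]*d2
    return (p+q)/2,np.linalg.norm(p-q)
# match: top image left = +y ; scene: S0 (far/left-up edge, low y?) 
names=["back +y","back -y","front -y","front +y"]
for n,u,v in zip(names,F,S[[1,0,3,2]]): 
    p,e=tri(u,v);print(n,np.round(p*1000,1),"gap",round(e*1000,1))
# back seam2 and top end
for n,u,v in [("s2+y",tp([(84,202)]),(425,315)),("s2-y",tp([(160,212)]),(338,232)),("hi-y",tp([(184,82)]),(183,325)),("hi+y",tp([(104,70)]),(268,422))]:
    p,e=tri(u,np.array(v)/4+[300,180]-.4);print(n,np.round(p*1000,1),"gap",round(e*1000,1))
B=tp([(622,301),(700,318),(674,438),(594,423)])
P=onz(t,B,.024);print("bottom box corners",np.round(P*1000,1),"c",np.round(P.mean(0)*1000,1),[round(np.linalg.norm(P[i]-P[i-1])*1000,1) for i in range(4)])
print("jar",onz(t,tp([(358,456)]),.095)*1000,"dishes",onz(t,tp([(720,152)]),.029)*1000)
E
python3 m0.py
```

```text
back +y [526.4 226.7  91.8] gap 0.9
back -y [516.2 171.5  89.8] gap 0.3
front -y [424.3 186.5  73.1] gap 4.2
front +y [435.4 245.2  75.6] gap 0.4
s2+y [618.2 209.9 105. ] gap 0.3
s2-y [609.8 155.1 106.5] gap 0.8
hi-y [701.  136.1 124.1] gap 2.1
hi+y [711.7 192.6 122.5] gap 1.0
bottom box corners [[ 545.3 -191.    24. ]
 [ 531.5 -250.8   24. ]
 [ 440.1 -227.7   24. ]
 [ 452.  -166.8   24. ]] c [ 492.2 -209.1   24. ] [np.float64(96.3), np.float64(61.4), np.float64(94.3), np.float64(62.1)]
jar [[434.17143596  13.60311093  95.        ]] dishes [[ 660.20692956 -269.70925035   29.        ]]
```

```bash
cat > go.py <<'E'
import sys
from h import *
x,y,z,yaw=map(float,sys.argv[1:5])  # mm, deg: prints tool-axis shift (after turn)
T,o=tool(); cur=o["tcp_rot"][2]
tw=-((yaw-cur+180)%360-180)
R=Ro.from_euler('xyz',[180,0,yaw],degrees=True).as_matrix()
d=np.array([x,y,z])-T[:3,3]*1000
print("t",o["t"],"tcp",np.round(o["position"]*1 if hasattr(o["position"],'shape') else o["position"],4),np.round(o["tcp_rot"],2),"q7",round(o["joint_pos"][6],1))
print("twist rad",round(np.radians(tw),4),"then shift cm",np.round(R.T@d/10,2))
E
python3 go.py 476 207.5 200 169.45
```

```text
t 0.25 tcp [0.2848 0.5838 0.1793] [-179.93    0.    154.  ] q7 -2.3
twist rad -0.2696 then shift cm [-25.69 -33.5   -2.07]
```

```bash
python3 -m jog '[[[0,0,-1],-0.09],[[0,0,-1.1],-0.09],[[0,0,0],-0.09],[[-1.5,-2,0],0],[[-2.9,-3.7,0],0],[[-2.9,-3.7,0],0],[[-2.9,-3.7,0],0],[[-2.9,-3.7,0],0],[[-2.9,-3.7,0],0],[[-2.9,-3.7,0],0],[[-2.9,-3.7,0],0],[[-1.9,-2.2,0],0]]' 1; python3 -m jog '[[[-1.9,-2.2,0],0],[[-1.1,-1.2,0],0],[[0,0,0],0],[[0,0,0],0],[[0,0,0],0]]'
python3 - <<'E'
from h import *
c=grab("wrist"); cv2.imwrite("pics/w1.png",c["bgr"])
E
python3 go.py 476 207.5 200 169.45
```

```text
t: 1.45
position: [0.4647, 0.2404, 0.201]
tcp_rot: [-179.9, 0.1, 169.2]
contact_force: [-0.6, 0.6, 0.1]
gripper_width: 1.002
t: 1.95
position: [0.4853, 0.2078, 0.2008]
tcp_rot: [180.0, -0.0, 169.6]
contact_force: [-0.5, -0.9, 0.4]
gripper_width: 1.0
t 2.0 tcp [0.4853 0.2078 0.2008] [ 1.7996e+02 -4.0000e-02  1.6964e+02] q7 53.1
twist rad 0.0034 then shift cm [ 0.91 -0.2   0.08]
```

View pics/w1.png

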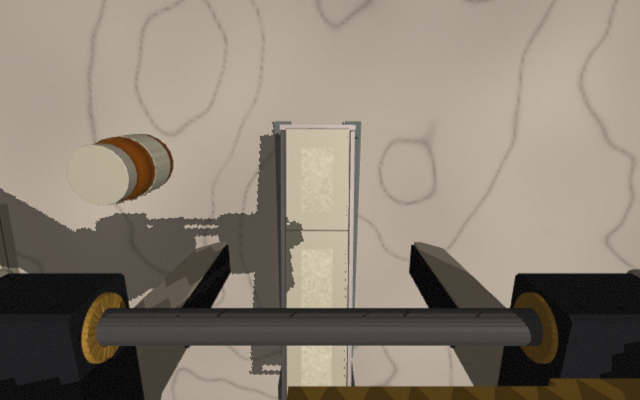

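The wrist picture shows the lane head-on. The front box is at cols ~285–352, rows ~128–230, with the stop at row 125 and the jar off to the left at (100,175). Next I'll fit the front box's edges more precisely.

```bash
cat > m1.py <<'E'
from h import *
im=cv2.imread("pics/w1.png"); 
cv2.imwrite("pics/w1a.png",cv2.resize(im[110:245,255:375],None,fx=4.4,fy=4.4,interpolation=cv2.INTER_NEAREST))
g=cv2.GaussianBlur(im,(1,3),0)
for r_ in (145,180,215): print(r_,[tuple(int(k) for k in im[r_,c]) for c in list(range(278,292))][::1]); print([tuple(int(k) for k in im[r_,c]) for c in range(344,362)])
for c_ in (295,340): print(c_,[int(v) for v in im[118:136,c_,1]],[int(v) for v in im[224:236,c_,1]])
E
python3 m1.py
```

```text
145 [(49, 55, 52), (51, 53, 50), (67, 68, 69), (83, 85, 93), (83, 86, 93), (85, 86, 92), (74, 78, 85), (83, 93, 99), (137, 158, 167), (160, 185, 196), (161, 185, 195), (160, 185, 194), (158, 184, 196), (161, 187, 195)]
[(167, 193, 204), (166, 191, 202), (163, 189, 199), (168, 195, 205), (154, 179, 188), (114, 129, 137), (110, 115, 126), (175, 181, 195), (179, 186, 200), (176, 184, 197), (151, 157, 166), (102, 107, 105), (100, 104, 101), (100, 106, 104), (101, 106, 102), (106, 111, 108), (126, 133, 138), (155, 169, 183)]
180 [(49, 53, 52), (53, 54, 51), (61, 63, 67), (82, 86, 93), (82, 84, 94), (82, 83, 90), (73, 76, 83), (79, 86, 92), (134, 154, 164), (163, 189, 200), (161, 186, 195), (159, 183, 194), (163, 186, 196), (160, 184, 193)]
[(165, 190, 200), (165, 189, 200), (164, 190, 200), (164, 190, 200), (142, 163, 174), (87, 93, 101), (151, 156, 170), (176, 182, 197), (178, 184, 201), (168, 174, 188), (121, 124, 127), (100, 105, 101), (99, 105, 102), (101, 105, 103), (106, 113, 111), (132, 143, 150), (154, 169, 183), (153, 169, 181)]
215 [(50, 51, 49), (50, 51, 50), (54, 60, 60), (83, 85, 92), (86, 89, 96), (84, 85, 93), (78, 81, 87), (76, 87, 91), (134, 152, 163), (160, 186, 196), (159, 183, 194), (159, 182, 194), (159, 185, 192), (158, 182, 192)]
[(165, 190, 199), (153, 177, 187), (127, 146, 156), (154, 178, 187), (120, 137, 145), (112, 118, 127), (173, 180, 195), (178, 185, 200), (174, 182, 197), (151, 159, 168), (101, 109, 106), (96, 101, 96), (97, 103, 100), (105, 112, 113), (129, 139, 148), (139, 152, 164), (137, 152, 165), (143, 158, 170)]
295 [168, 166, 168, 165, 166, 168, 168, 175, 176, 165, 151, 172, 185, 183, 185, 186, 185, 186] [89, 88, 88, 89, 88, 85, 74, 84, 91, 90, 87, 87]
340 [167, 168, 168, 167, 167, 168, 174, 188, 185, 178, 155, 170, 192, 191, 189, 193, 191, 192] [187, 186, 187, 187, 186, 171, 132, 162, 184, 187, 185, 185]
```

```bash
sleep 1
```

```text
(no output)
```

View pics/w1a.png

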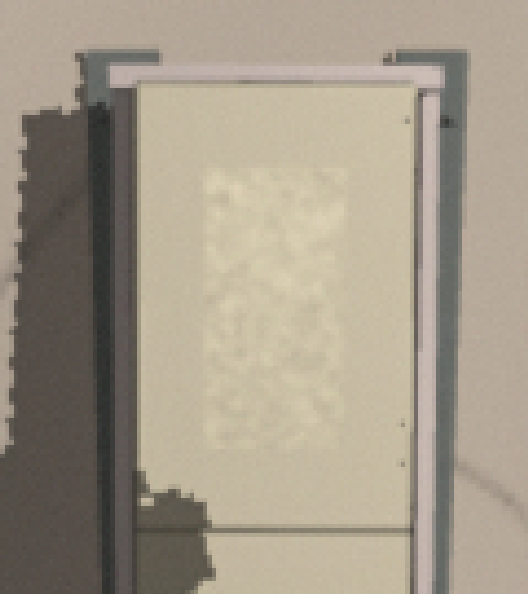

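```bash
cat > m2.py <<'E'
from h import *
from workcell import r
T,o=tool(); tc=np.array(r.read_camera("wrist")["tool_from_camera"])
c=dict(T=T@tc,f=200/np.tan(np.radians(59.7228/2)),cx=319.3442,cy=206.2728)
a=np.radians(-10.5);b=np.radians(10);n=np.array([-np.sin(b)*np.cos(a),-np.sin(b)*np.sin(a),np.cos(b)])
p0=[.476,.2075,.0836]
uv=[(285.8,128.8),(348.7,128.8),(348.3,230.2),(285.8,230.2)]
for k in range(2):
    P=onplane(c,uv,n,p0); C=P.mean(0)
print(np.round(P*1000,1)); print("centre top",np.round(C*1000,1),"sides",[round(np.linalg.norm(P[i]-P[i-1])*1000,1) for i in range(4)])
for i,j in((0,3),(1,2)): d=P[j]-P[i];print("yaw",np.degrees(np.arctan2(d[1],d[0])))
print("box centre",np.round((C-n*.012)*1000,1), "in tool axes:",np.round((np.linalg.inv(T)@np.r_[C-n*.012,1])[:3]*1000,1))
E
python3 m2.py
```

```text
[[422.7 187.4  75. ]
 [433.2 244.8  75. ]
 [525.3 228.3  91.5]
 [514.6 169.7  91.5]]
centre top [473.9 207.6  83.2] sides [np.float64(95.0), np.float64(58.3), np.float64(95.0), np.float64(59.5)]
yaw -10.898636621293152
yaw -10.154936464386479
box centre [476.  207.2  71.4] in tool axes: [  8.9  -2.4 129.4]
```

```bash
python3 -m jog '[[[0.9,-0.24,0],0],[[0,0,2],0],[[0,0,3],0],[[0,0,3],0],[[0,0,2],0],[[0,0,1],0],[[0,0,0],0],[[0,0,0],0],[[0,0,0],0]]'; python3 go.py 476 207.2 68.5 169.5
python3 - <<'E'
from h import *
c=grab("wrist"); cv2.imwrite("pics/w2.png",c["bgr"])
E
```

```text
t: 2.95
position: [0.4778, 0.2059, 0.0921]
tcp_rot: [179.9, 0.1, 169.5]
contact_force: [-0.4, 0.1, 0.4]
gripper_width: 1.002
t 2.95 tcp [0.4778 0.2059 0.0921] [1.7991e+02 1.2000e-01 1.6948e+02] q7 52.2
twist rad -0.0004 then shift cm [0.2  0.1  2.36]
```

View pics/w2.png

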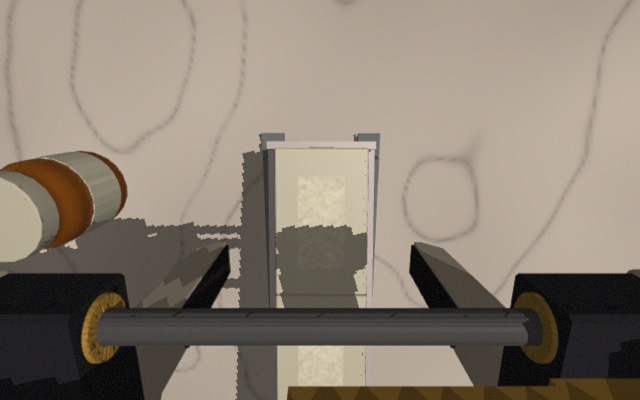

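```bash
sed 's/^uv=.*/uv=[(276,149.5),(367.5,149.5),(366.5,294.8),(276.5,294.8)]/' m2.py > m3.py; python3 m3.py
```

```text
[[423.1 187.9  75.1]
 [433.7 244.7  75.1]
 [525.2 228.2  91.5]
 [514.4 170.1  91.5]]
centre top [474.1 207.8  83.3] sides [np.float64(94.4), np.float64(57.7), np.float64(94.4), np.float64(59.1)]
yaw -11.045444022695094
yaw -10.189490808971424
box centre [476.1 207.4  71.4] in tool axes: [ 1.9  1.2 20.6]
```

```bash
python3 -m jog '[[[0.2,0.1,1],0],[[0,0,1],0],[[0,0,0.4],0],[[0,0,0],0],[[0,0,0],0]]'; python3 -m jog '[[[0,0,0],0],[[0,0,0],0],[[0,0,0],0],[[0,0,0],0],[[0,0,0],0],[[0,0,0],0]]' 0.55;python3 -m jog '[[[0,0,0],0],[[0,0,0],0],[[0,0,0],0],[[0,0,0],0],[[0,0,0],0],[[0,0,0],0]]' 0; python3 go.py 476 207.2 68.5 169.5
python3 - <<'E'
from h import *
c=grab("wrist"); cv2.imwrite("pics/w3.png",c["bgr"])
E
```

```text
t: 3.55
position: [0.4751, 0.2066, 0.0666]
tcp_rot: [-180.0, -0.0, 169.5]
contact_force: [0.3, -0.8, -0.5]
gripper_width: 1.0
t: 4.15
position: [0.4752, 0.2067, 0.0669]
tcp_rot: [180.0, 0.0, 169.5]
contact_force: [0.1, 0.5, -0.1]
gripper_width: 0.568
t: 4.75
position: [0.4751, 0.2067, 0.0669]
tcp_rot: [-180.0, -0.0, 169.5]
contact_force: [-0.5, 0.2, 0.4]
gripper_width: 0.081
t 4.75 tcp [0.4751 0.2067 0.0669] [-180.     -0.    169.47] q7 51.9
twist rad -0.0005 then shift cm [-0.08  0.07 -0.16]
```

View pics/w3.png

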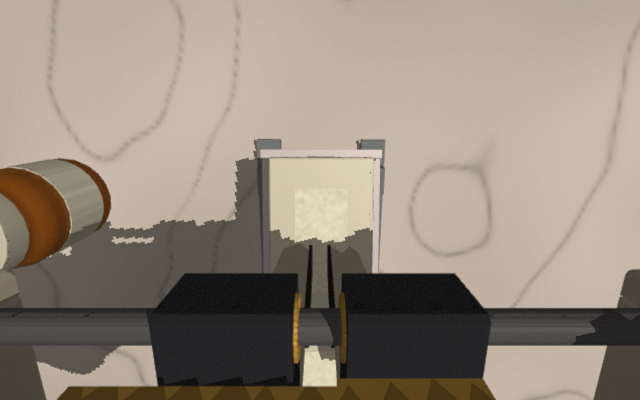

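The fingers closed to 0.08 with no box between them, so they seem to have passed above the lid. I'll look closer before moving.

Run:
```python
from h import *
im=cv2.imread("pics/w3.png"); cv2.imwrite("pics/w3a.png",cv2.resize(im[130:400,230:410],None,fx=2.2,fy=2.2,interpolation=cv2.INTER_CUBIC))
c=grab("scene"); cv2.imwrite("pics/s3.png",c["bgr"]); cv2.imwrite("pics/s3a.png",cv2.resize(c["bgr"][60:300,330:530],None,fx=2.4,fy=2.4,interpolation=cv2.INTER_CUBIC))
T,o=tool(); print(proj(c,[T[:3,3],(T@[0,0,-.019,1])[:3],[.476,.2072,.0836]]), o["gripper_width"])
```

```text
[[443.0016905  217.95547348]
 [445.06965243 212.63595408]
 [444.81590504 213.7015846 ]] 0.018005959021447217
```

View pics/w3a.png

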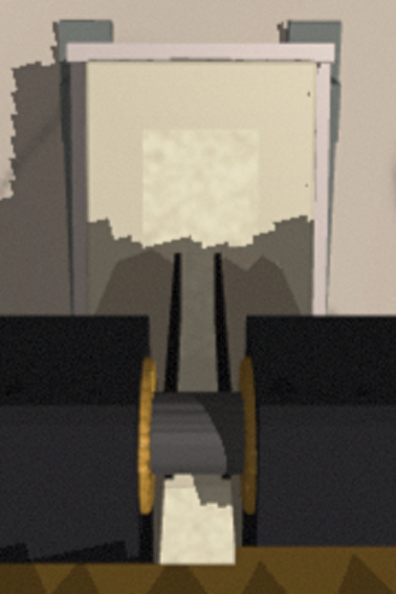

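View pics/s3a.png

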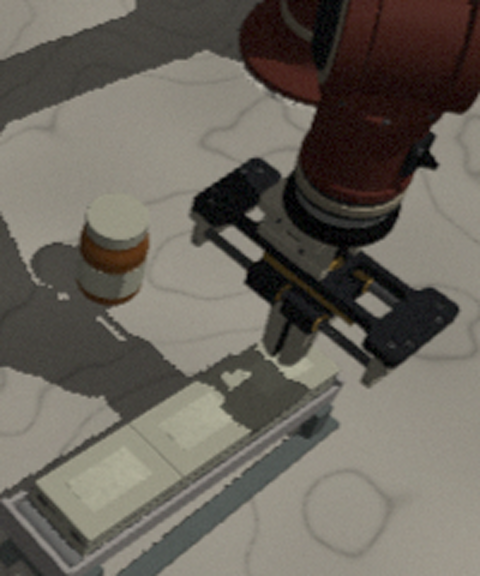

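Both the scene view (tips at about (448,207), where the stated TCP projects to (443,218)) and the wrist view put the real fingertips about 37 mm behind the reported TCP. The tips are therefore still ~20 mm above the lid. I'll open here, go lower in small steps and watch the force.

```bash
python3 -m jog '[[[-0.08,0.07,0],0],[[0,0,0],0],[[0,0,0],0],[[0,0,0],0],[[0,0,0],0],[[0,0,0],0],[[0,0,0],0],[[0,0,0],0],[[0,0,0],0],[[0,0,0],0],[[0,0,0],0],[[0,0,0],0]]' 1; python3 -m jog '[[[0,0,0],0],[[0,0,0],0],[[0,0,0.5],0],[[0,0,0.5],0],[[0,0,0.5],0],[[0,0,0.5],0],[[0,0,0],0],[[0,0,0],0]]';  python3 - <<'E'
from h import *
c=grab("wrist"); cv2.imwrite("pics/w4.png",c["bgr"]); T,o=tool(); print(o["position"])
c=grab("scene"); cv2.imwrite("pics/s4a.png",cv2.resize(c["bgr"][60:300,330:530],None,fx=2.4,fy=2.4,interpolation=cv2.INTER_CUBIC))
E
```

```text
t: 6.05
position: [0.476, 0.2072, 0.0668]
tcp_rot: [-180.0, -0.0, 169.5]
contact_force: [0.2, -0.2, -0.5]
gripper_width: 0.977
t: 6.85
position: [0.476, 0.2072, 0.0466]
tcp_rot: [-180.0, -0.0, 169.5]
contact_force: [0.6, 0.4, 0.0]
gripper_width: 0.999
[0.47611519 0.20726936 0.04682482]
```

View pics/w4.png

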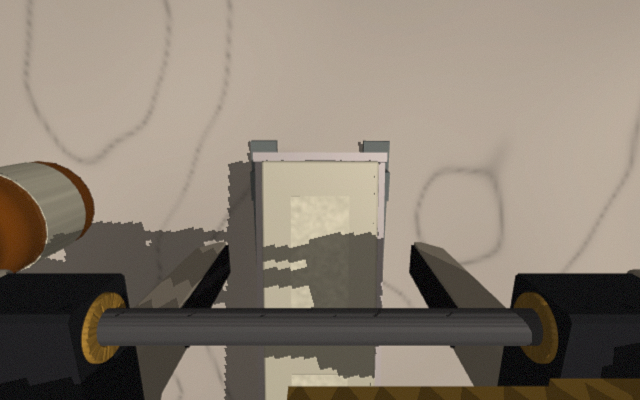

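View pics/s4a.png

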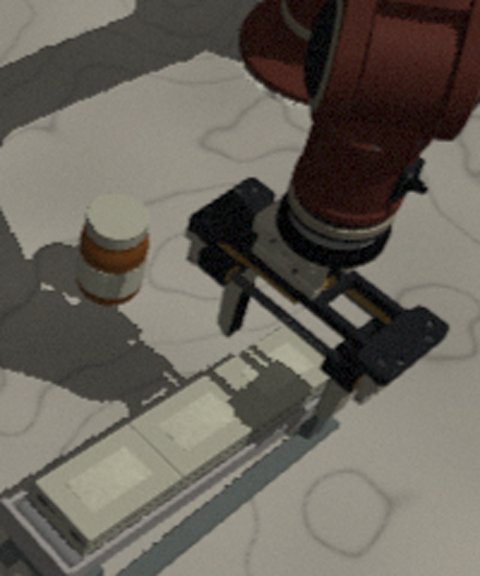

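```bash
python3 -m jog '[[[0,0,0.5],0],[[0,0,0.5],0],[[0,0,0.3],0],[[0,0,0.2],0],[[0,0,0],0],[[0,0,0],0]]'; python3 -m jog '[[[0,0,0],0],[[0,0,0],0],[[0,0,0],0],[[0,0,0],0],[[0,0,0],0],[[0,0,0],0],[[0,0,0],0]]' 0.5;  python3 - <<'E'
from h import *
c=grab("wrist"); cv2.imwrite("pics/w5.png",c["bgr"]); T,o=tool(); print(o["position"],o["gripper_width"],o["contact_force"])
E
```

```text
t: 7.55
position: [0.4761, 0.2072, 0.0318]
tcp_rot: [-180.0, -0.0, 169.5]
contact_force: [0.1, -0.0, 0.5]
gripper_width: 0.998
t: 8.25
position: [0.4761, 0.2072, 0.0319]
tcp_rot: [180.0, -0.0, 169.5]
contact_force: [-0.0, 0.1, -0.8]
gripper_width: 0.64
[0.47608647 0.20722435 0.03191791] 0.6391119973904802 [ 0.2159139  -0.73613483  0.46851773]
```

View pics/w5.png

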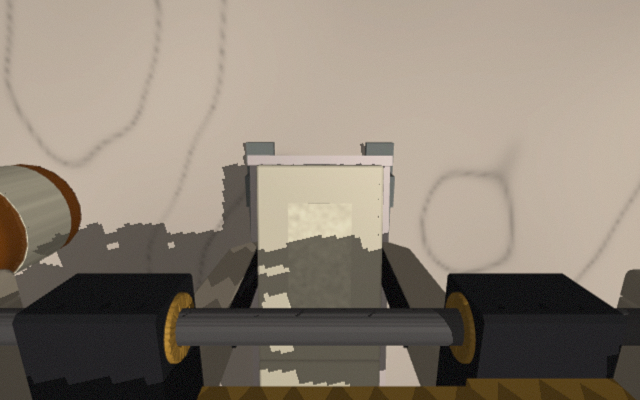

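The opening has stopped at 0.64 (59.5 mm), so the pads are on the box's sides. Now I'll close fully for grip force and lift, leaning slightly toward the stop.

```bash
python3 -m jog '[[[0,0,0],0],[[0,0,0],0],[[0,0,0],0],[[0.05,0,-0.5],0],[[0.1,0,-0.7],0],[[0.1,0,-1],0],[[0.1,0,-1.5],0],[[0,0,-2],0],[[0,0,-2],0],[[0,0,-2],0],[[0,0,0],0],[[0,0,0],0]]' 0;  python3 - <<'E'
from h import *
c=grab("wrist"); cv2.imwrite("pics/w6.png",c["bgr"]); T,o=tool(); print(o["position"],o["gripper_width"],o["contact_force"],o["wrist_torque"])
c=grab("scene"); cv2.imwrite("pics/s6a.png",cv2.resize(c["bgr"][60:300,330:530],None,fx=2.4,fy=2.4,interpolation=cv2.INTER_CUBIC))
E
```

```text
t: 9.5
position: [0.4724, 0.2078, 0.1291]
tcp_rot: [180.0, 0.0, 169.5]
contact_force: [0.1, 0.4, -2.6]
gripper_width: 0.642
[0.47181447 0.2075219  0.1283641 ] 0.6428018417688446 [ 0.24723663  0.2392757  -2.79561498] [-0.0149189   0.04112374  0.01404048]
```

View pics/w6.png

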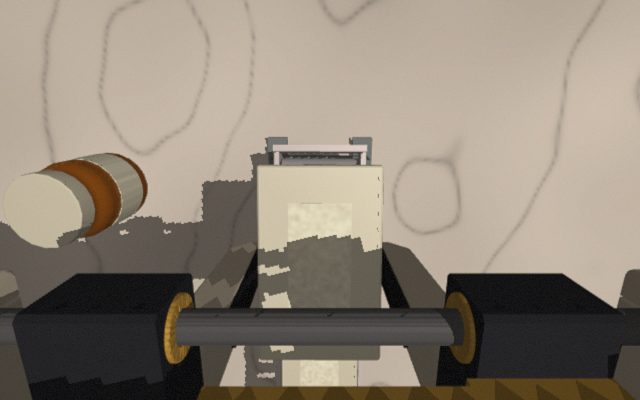

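View pics/s6a.png

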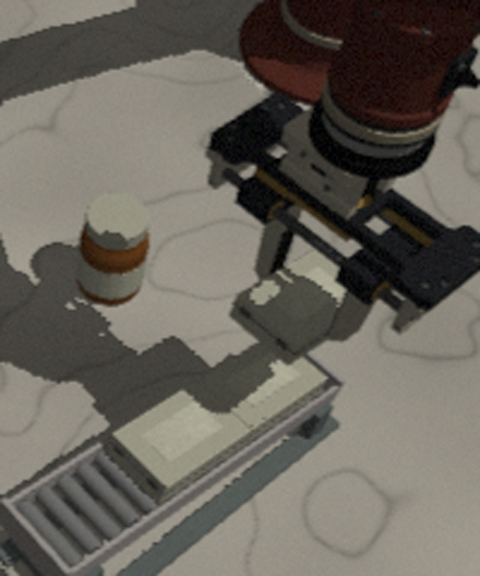

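The box is held, still tilted 10°, with its front edge at row 166 as before. The second box has rolled to the front. I'll carry the box high to a spot just beyond the bottom box, so the wrist camera can see the bottom box past it.

```bash
python3 go.py 579 -231 175 165.7
```

```text
t 9.6 tcp [0.4716 0.2074 0.1279] [-1.7992e+02 -1.1000e-01  1.6948e+02] q7 52.0
twist rad 0.066 then shift cm [-21.24 -39.83  -4.71]
```

```bash
python3 -m jog '[[[0,0,-2],0.03],[[0,0,-2.7],0.036],[[-0.8,-1.5,0],0],[[-1.3,-2.5,0],0],[[-1.9,-3.5,0],0],[[-2.1,-4,0],0],[[-2.1,-4,0],0],[[-2.1,-4,0],0],[[-2.1,-4,0],0],[[-2.1,-4,0],0],[[-2.1,-4,0],0],[[-2.1,-3.5,0],0]]'; python3 -m jog '[[[-1.9,-2.5,0],0],[[-1.4,-1.5,0],0],[[-0.4,-0.8,0],0],[[0,0,0],0],[[0,0,0],0],[[0,0,0],0]]';python3 go.py 579 -231 175 165.7
python3 - <<'E'
from h import *
c=grab("wrist"); cv2.imwrite("pics/w7.png",c["bgr"])
E
```

```text
t: 10.8
position: [0.5662, -0.18, 0.1743]
tcp_rot: [-180.0, -0.2, 165.6]
contact_force: [1.2, 1.0, -1.8]
gripper_width: 0.649
t: 11.4
position: [0.5911, -0.2309, 0.1757]
tcp_rot: [179.9, -0.1, 165.8]
contact_force: [-0.4, 0.5, -2.8]
gripper_width: 0.643
t 11.4 tcp [ 0.5911 -0.2309  0.1757] [ 1.7992e+02 -6.0000e-02  1.6583e+02] q7 96.7
twist rad 0.0023 then shift cm [ 1.17 -0.31  0.07]
```

View pics/w7.png

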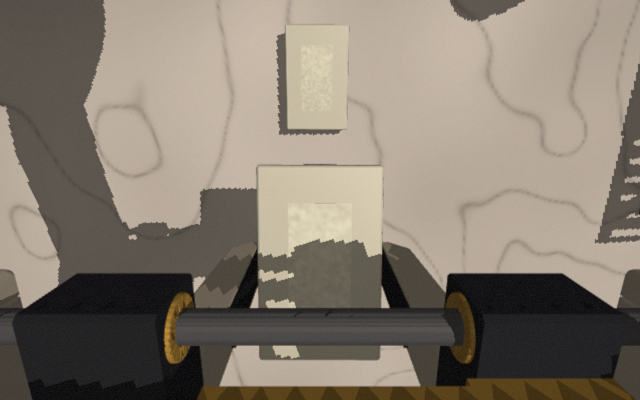

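The held box fills the centre of the view. The bottom box is clear above it, at cols 286–348, rows 25–129, and square to the tool. I'll fit its lid edges.

```bash
cat > edges.py <<'E'
from h import *
def edge(im,p,q,w=6,step=2,ang=None):
    """sub-pixel strongest gradient along normals to segment p-q; returns robust line pts"""
    g=im.astype(np.float32).mean(2); g=cv2.GaussianBlur(g,(3,3),0.7)
    p=np.array(p,float);q=np.array(q,float);d=(q-p)/np.linalg.norm(q-p);n=np.array([-d[1],d[0]])
    out=[]
    for s in np.arange(3,np.linalg.norm(q-p)-3,step):
        t=np.arange(-w,w+.01,.25); pts=p+d*s+np.outer(t,n)
        v=cv2.remap(g,pts[:,0].astype(np.float32)[None],pts[:,1].astype(np.float32)[None],cv2.INTER_LINEAR)[0]
        dv=np.abs(np.gradient(v)); k=dv.argmax(); 
        if dv[k]>1: out.append(p+d*s+n*t[k])
    out=np.array(out,np.float32)
    vx,vy,x0,y0=cv2.fitLine(out,cv2.DIST_HUBER,0,.01,.01).ravel()
    r=np.abs((out-[x0,y0])@[-vy,vx]); return np.array([x0,y0]),np.array([vx,vy]),len(out),np.median(r)
def quad(im,C,w=5):
    L=[edge(im,C[i],C[(i+1)%4],w) for i in range(4)]
    X=[]
    for i in range(4):
        a,b=L[i-1],L[i]; A=np.c_[a[1],-b[1]]; k=np.linalg.solve(A,b[0]-a[0]); X.append(a[0]+a[1]*k[0])
    return np.array(X),[(l[2],round(float(l[3]),2)) for l in L]
def report(P):
    c=P.mean(0); print("centre",np.round(c*1000,1),"sides",[round(np.linalg.norm(P[(i+1)%4]-P[i])*1000,1) for i in range(4)])
    for i in range(4): d=P[(i+1)%4]-P[i]; print(" edge",i,"ang",round(np.degrees(np.arctan2(d[1],d[0])),2))
    return c
E
python3 - <<'E'
from edges import *
im=cv2.imread("pics/w7.png")
cv2.imwrite("pics/w7a.png",cv2.resize(im[10:180,240:400],None,fx=3.5,fy=3.5,interpolation=cv2.INTER_NEAREST))
c=grab("wrist")
X,q=quad(im,[(286.5,25),(348.5,25),(347.5,129),(286.5,129)],4);print(np.round(X,1),q)
P=onz(c,X,.024);m=report(P)
print("in tool",np.round((np.linalg.inv(tool()[0])@np.r_[m,1])*1000,1))
P=onz(c,X,.022);m=report(P)
E
```

```text
[[285.1  24.1]
 [347.9  24.9]
 [345.6 128.6]
 [286.8 128.8]] [(28, 0.17), (49, 0.4), (28, 0.1), (49, 0.24)]
centre [ 489.7 -208.7   24. ] sides [np.float64(58.4), np.float64(94.1), np.float64(58.8), np.float64(94.9)]
 edge 0 ang 75.12
 edge 1 ang -14.36
 edge 2 ang -104.07
 edge 3 ang 165.37
in tool [ 104.1   -2.9  152.1 1000. ]
centre [ 489.5 -208.7   22. ] sides [np.float64(58.7), np.float64(94.6), np.float64(59.1), np.float64(95.5)]
 edge 0 ang 75.12
 edge 1 ang -14.36
 edge 2 ang -104.07
 edge 3 ang 165.37
```

View pics/w7a.png

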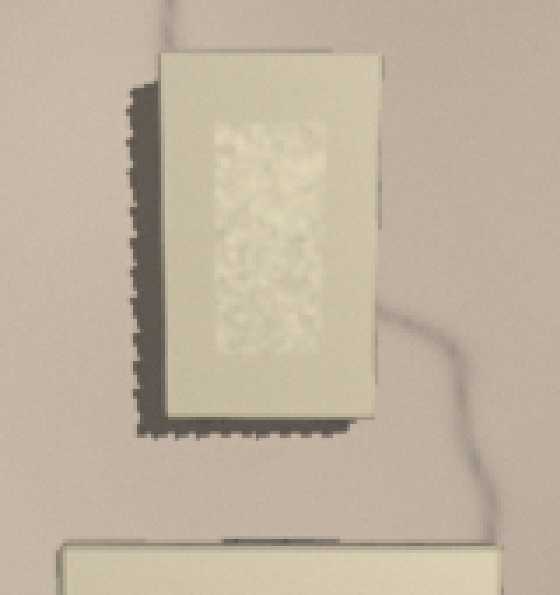

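Run:
```python
from edges import *
im=cv2.imread("pics/w7.png")
cv2.imwrite("pics/w7b.png",cv2.resize(im[155:370,245:395],None,fx=2.75,fy=2.75,interpolation=cv2.INTER_NEAREST))
c=grab("wrist"); tc=np.array(c["tool_from_camera"])
e=edge(im,(258,166),(383,166),4); print("front",e)
b=edge(im,(300,359),(378,359),3); print("back",b)
l=edge(im,(257.5,168),(258.5,240),4); print("left",l)
r_=edge(im,(383,168),(382,240),4); print("right",r_)
```

```text
front (array([335.6  , 165.425], dtype=float32), array([0.99961317, 0.02781234], dtype=float32), 60, np.float32(1.0004287))
back (array([332.   , 359.375], dtype=float32), array([0.99999344, 0.00362782], dtype=float32), 36, np.float32(0.09960441))
left (array([256.75284, 200.61353], dtype=float32), array([0.04522517, 0.9989768 ], dtype=float32), 34, np.float32(0.43777657))
right (array([381.32516, 196.77951], dtype=float32), array([ 0.02167027, -0.99976516], dtype=float32), 34, np.float32(0.21932112))
```

View pics/w7b.png

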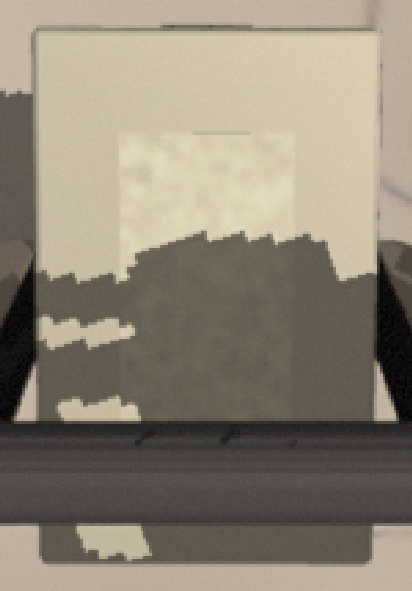

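```bash
cat > pnp.py <<'E'
from edges import *
F=200/np.tan(np.radians(59.7228/2)); K=np.array([[F,0,319.3442],[0,F,206.2728],[0,0,1]])
tc=None
def pnp(X,tc):
    # corners TL,TR,BR,BL in picture; box x along +tool x (up), y along tool y (right)
    O=np.array([[48,-30,0],[48,30,0],[-48,30,0],[-48,-30,0]],float)
    ok,rv,t=cv2.solvePnP(O,np.array(X,float),K,None,flags=cv2.SOLVEPNP_ITERATIVE)
    e=cv2.projectPoints(O,rv,t,K,None)[0][:,0]-X
    S=np.diag([1,-1,-1.]); R=tc[:3,:3]@S@cv2.Rodrigues(rv)[0]; p=tc[:3,:3]@S@t.ravel()+tc[:3,3]*1000
    print("lid centre in tool mm",np.round(p,1),"normal",np.round(R[:,2],3),"x-axis",np.round(R[:,0],3),"rms px",round(float(np.sqrt((e**2).mean())),2)); return p,R
E
python3 - <<'E'
from pnp import *
tc=np.array(grab("wrist")["tool_from_camera"])
print("held");p,R=pnp([(257.2,165.0),(383,165.4),(379.8,359.2),(259,359.2)],tc); print(" body centre",np.round(p-R[:,2]*12*np.sign(-R[2,2]),1))
print("bottom");pnp([(285.5,24.4),(348.5,24.6),(346.2,128.9),(286.9,128.9)],tc)
print("lane w1");pnp([(285.6,128.8),(348.8,128.8),(348.2,230.2),(285.6,230.2)],tc)
E
```

```text
held
lid centre in tool mm [  1.9   0.  -48.4] normal [-0.192 -0.007  0.981] x-axis [0.981 0.004 0.192] rms px 0.07
 body centre [ -0.4  -0.1 -36.6]
bottom
lid centre in tool mm [104.3  -2.9 156.6] normal [-0.025  0.01   1.   ] x-axis [1.    0.006 0.024] rms px 0.19
lane w1
lid centre in tool mm [ 10.7  -2.6 121.3] normal [-0.228  0.006  0.974] x-axis [0.974 0.003 0.228] rms px 0.12
```

`solvePnP` puts the held box centre on the tool axis (−0.4, −0.1 mm) and the bottom lid centre at tool (104.3, −2.9) mm, 0.3° off in yaw. The low front edge will touch first. I'll start 3.9 mm forward and bring the tool back while pressing, so the box levels without dragging the bottom one.

```bash
python3 -m jog '[[[2,-0.34,0],0.006],[[3,0,0],0],[[3,0,0],0],[[1.75,0,0],0],[[1,0,2],0],[[0,0,3],0],[[0,0,4],0],[[0,0,3],0],[[0,0,2],0],[[0,0,1],0],[[0,0,0],0],[[0,0,0],0]]';python3 go.py 493 -209 15 165.5
python3 - <<'E'
from h import *
c=grab("wrist"); cv2.imwrite("pics/w8.png",c["bgr"])
c=grab("scene"); cv2.imwrite("pics/s8a.png",cv2.resize(c["bgr"][60:240,200:400],None,fx=3.3,fy=3.3,interpolation=cv2.INTER_CUBIC))
E
```

```text
t: 12.8
position: [0.4874, -0.2097, 0.0268]
tcp_rot: [-180.0, 0.1, 165.4]
contact_force: [-0.3, 0.8, -1.4]
gripper_width: 0.64
t 12.8 tcp [ 0.4874 -0.2097  0.0268] [-1.7998e+02  1.1000e-01  1.6536e+02] q7 98.3
twist rad -0.0025 then shift cm [-0.53  0.2   1.18]
```

View pics/w8.png

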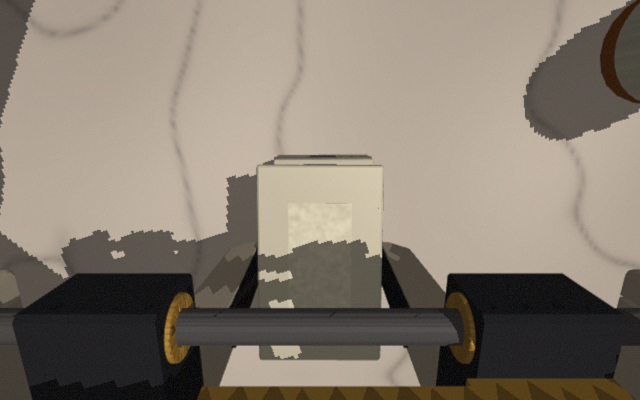

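View pics/s8a.png

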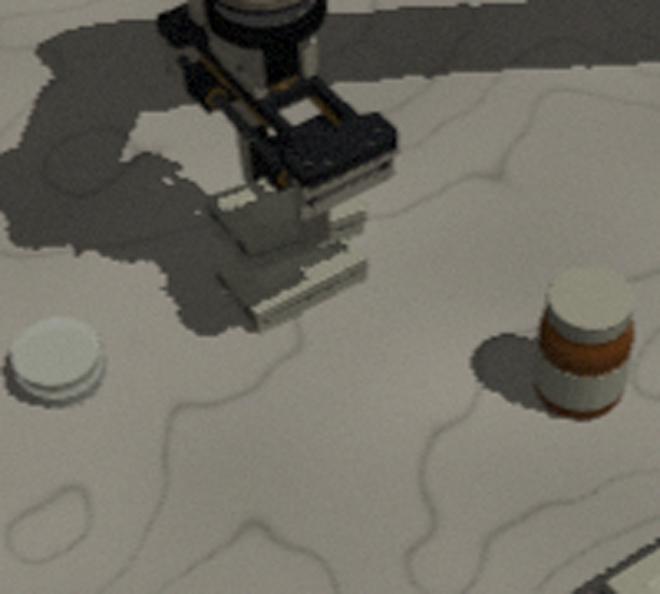

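```bash
python3 -m jog '[[[0,0,0],0],[[0,0,0],0],[[0,0,0],0]]';python3 go.py 486.1 -207.4 6 165.5
python3 - <<'E'
from h import *
c=grab("wrist"); cv2.imwrite("pics/w9.png",c["bgr"])
im=c["bgr"]; cv2.imwrite("pics/w9a.png",cv2.resize(im[145:185,245:395],None,fx=5,fy=5,interpolation=cv2.INTER_NEAREST))
E
```

```text
t: 13.2
position: [0.4866, -0.2095, 0.0263]
tcp_rot: [-180.0, 0.0, 165.3]
contact_force: [0.6, 0.3, -1.2]
gripper_width: 0.642
t 13.2 tcp [ 0.4866 -0.2095  0.0263] [-1.7999e+02  4.0000e-02  1.6534e+02] q7 98.3
twist rad -0.0027 then shift cm [0.1  0.19 2.03]
```

View pics/w9a.png

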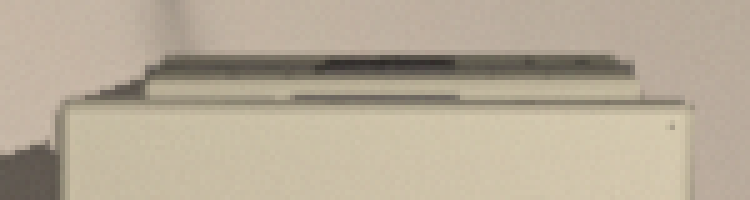

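In tool axes, the bottom lid's front edge is 2.2 mm to +y of the held box's front edge, and at the right x (45 mm). I'll correct this and go down to just above contact.

```bash
python3 -m jog '[[[0.05,0.2,0.5],0],[[0,0,0.5],0],[[0,0,0.4],0],[[0,0,0.3],0],[[0,0,0],0],[[0,0,0],0]]';python3 go.py 486.1 -207.4 6 165.5
python3 - <<'E'
from h import *
c=grab("wrist"); cv2.imwrite("pics/w10.png",c["bgr"])
im=c["bgr"]; cv2.imwrite("pics/w10a.png",cv2.resize(im[145:185,245:395],None,fx=5,fy=5,interpolation=cv2.INTER_NEAREST))
E
```

```text
t: 13.85
position: [0.4864, -0.2074, 0.0087]
tcp_rot: [-180.0, -0.0, 165.3]
contact_force: [0.0, -0.1, -2.0]
gripper_width: 0.643
t 13.85 tcp [ 0.4864 -0.2074  0.0087] [-1.8000e+02 -1.0000e-02  1.6534e+02] q7 98.1
twist rad -0.0028 then shift cm [ 0.03 -0.01  0.27]
```

View pics/w10a.png

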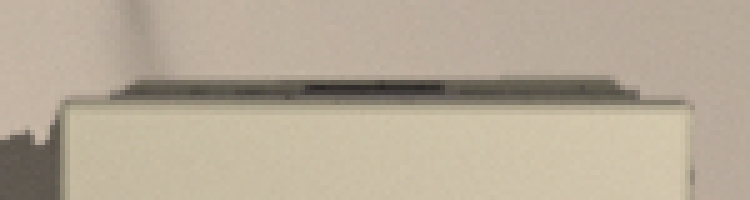

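They're aligned in y. Now I'll press down in small steps.

```bash
python3 -m jog '[[[0,0,0.2],0],[[0,0,0],0]]'; python3 -m jog '[[[0,0,0.2],0],[[0,0,0],0]]'; python3 -m jog '[[[-0.1,0,0.2],0],[[0,0,0],0]]'
```

```text
t: 14.1
position: [0.4864, -0.2073, 0.0068]
tcp_rot: [-180.0, -0.0, 165.3]
contact_force: [-0.9, 0.5, -2.1]
gripper_width: 0.643
t: 14.3
position: [0.4863, -0.2072, 0.0047]
tcp_rot: [180.0, -0.0, 165.3]
contact_force: [0.1, 1.2, -1.2]
gripper_width: 0.643
t: 14.5
position: [0.4872, -0.2075, 0.0031]
tcp_rot: [180.0, -0.0, 165.3]
contact_force: [-0.9, 0.3, 2.4]
gripper_width: 0.642
```

Contact came at TCP z ≈ 4.5 mm, as predicted. I'll carry on levelling.

```bash
python3 -m jog '[[[-0.07,0,0.15],0],[[-0.07,0,0.15],0],[[0,0,0],0]]'; python3 -m jog '[[[-0.06,0,0.15],0],[[0,0,0],0]]';  python3 - <<'E'
from h import *
c=grab("wrist"); cv2.imwrite("pics/w11.png",c["bgr"])
E
```

```text
t: 14.8
position: [0.489, -0.2079, -0.0001]
tcp_rot: [-180.0, 0.0, 165.3]
contact_force: [-0.4, 0.7, 3.3]
gripper_width: 0.64
t: 15.0
position: [0.4898, -0.2082, -0.0016]
tcp_rot: [-180.0, 0.0, 165.3]
contact_force: [0.4, 0.3, 4.0]
gripper_width: 0.642
```

View pics/w11.png

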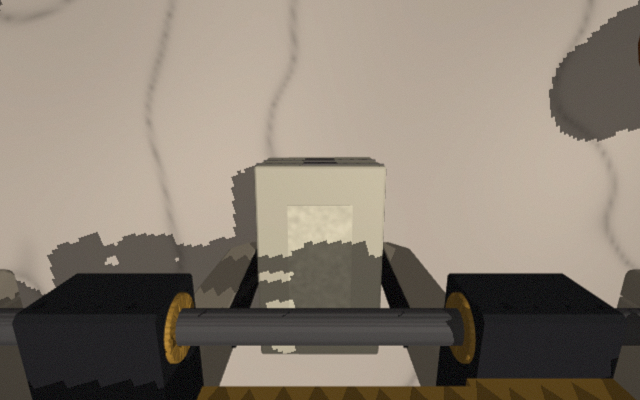

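```bash
python3 -m jog '[[[-0.05,0,0.12],0],[[0,0,0],0]]'; python3 -m jog '[[[-0.04,0,0.1],0],[[0,0,0],0]]'; python3 -m jog '[[[0,0,0.08],0],[[0,0,0],0]]'
```

```text
t: 15.25
position: [0.4903, -0.2084, -0.0028]
tcp_rot: [-180.0, 0.1, 165.3]
contact_force: [-0.8, 0.8, 3.6]
gripper_width: 0.642
t: 15.45
position: [0.4907, -0.2085, -0.0038]
tcp_rot: [-180.0, 0.1, 165.3]
contact_force: [0.8, 0.2, 3.7]
gripper_width: 0.641
t: 15.65
position: [0.4909, -0.2085, -0.0041]
tcp_rot: [-180.0, 0.1, 165.3]
contact_force: [0.6, 0.7, 6.6]
gripper_width: 0.643
```

Run:
```python
from h import *
c=grab("wrist"); cv2.imwrite("pics/w12.png",c["bgr"]); im=c["bgr"]
cv2.imwrite("pics/w12a.png",cv2.resize(im[150:365,245:395],None,fx=2.75,fy=2.75,interpolation=cv2.INTER_NEAREST))
c=grab("scene"); cv2.imwrite("pics/s12a.png",cv2.resize(c["bgr"][60:240,200:400],None,fx=3.3,fy=3.3,interpolation=cv2.INTER_CUBIC))
```

```text
(no output)
```

View pics/w12a.png

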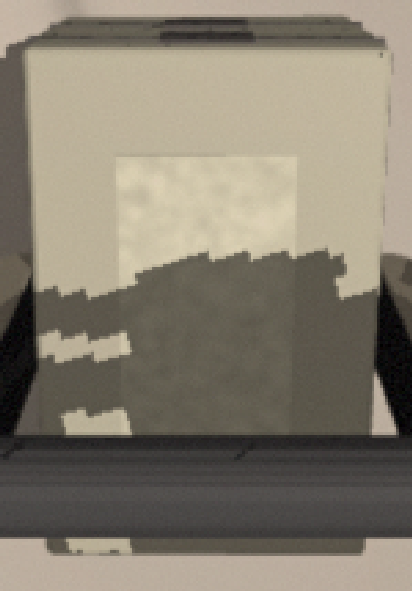

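View pics/s12a.png

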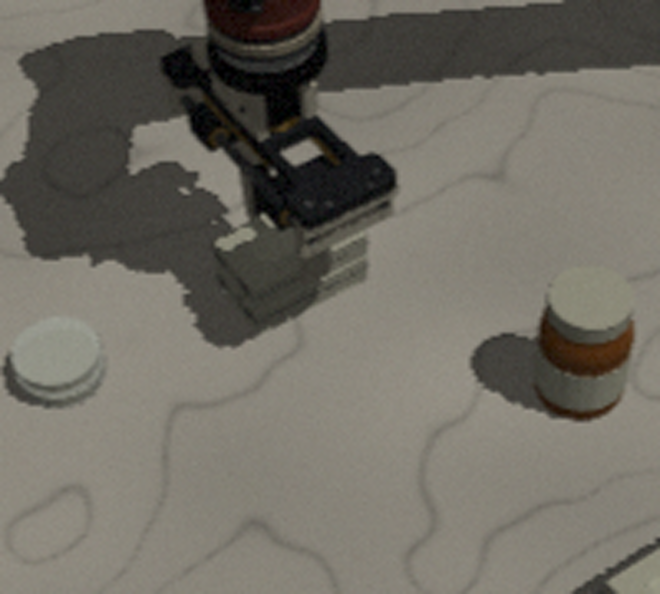

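Run:
```python
from pnp import *
tc=np.array(grab("wrist")["tool_from_camera"])
pnp([(253.6,167.0),(385.6,167),(377.2,350.6),(262,350.6)],tc)
```

```text
lid centre in tool mm [  1.4  -0.1 -48.3] normal [-0.023 -0.001  1.   ] x-axis [1.    0.    0.023] rms px 0.04
```

PnP shows the lid level: it has the same −0.023 bias that the bottom lid showed while flat on the bench. Releasing and rising.

```bash
python3 -m jog '[[[0,0,0],0],[[0,0,0],0],[[0,0,0],0],[[0,0,0],0],[[0,0,0],0],[[0,0,0],0]]' 0.85; python3 -m jog '[[[0,0,-1],0],[[0,0,-2],0],[[0,0,-3],0],[[0,0,-4],0],[[-2,0,-4],0],[[-2.5,0,-3],0],[[-2.5,0,-1],0],[[-1,0,0],0],[[0,0,0],0],[[0,0,0],0],[[0,0,0],0]]' 1; python3 -m jog '[[[0,0,0],0],[[0,0,0],0]]';python3 - <<'E'
from h import *
print(tool()[1]["position"],tool()[1]["tcp_rot"])
c=grab("wrist"); cv2.imwrite("pics/w13.png",c["bgr"])
im=c["bgr"]; cv2.imwrite("pics/w13a.png",cv2.resize(im[10:190,240:400],None,fx=3.3,fy=3.3,interpolation=cv2.INTER_NEAREST))
E
```

```text
t: 16.4
position: [0.4901, -0.2083, -0.0048]
tcp_rot: [-180.0, -0.0, 165.3]
contact_force: [0.5, 0.1, 0.3]
gripper_width: 0.852
t: 17.5
position: [0.5656, -0.2281, 0.1741]
tcp_rot: [180.0, -0.2, 165.3]
contact_force: [-0.4, -0.2, -1.2]
gripper_width: 1.0
t: 17.7
position: [0.5669, -0.2284, 0.1751]
tcp_rot: [180.0, -0.1, 165.3]
contact_force: [0.5, -0.1, 0.8]
gripper_width: 1.005
[ 0.56689183 -0.2284108   0.17507356] [ 1.79998922e+02 -6.41777329e-02  1.65332147e+02]
```

View pics/w13.png

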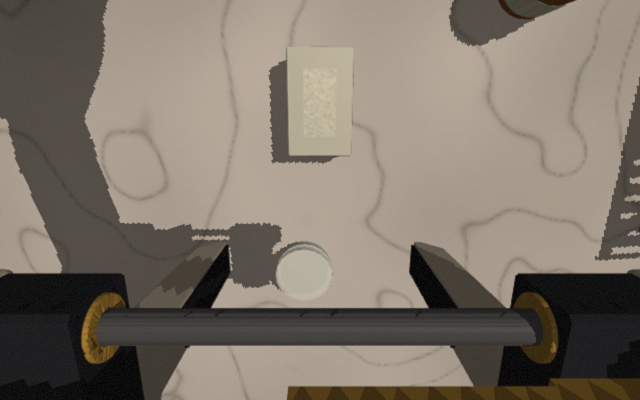

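View pics/w13a.png

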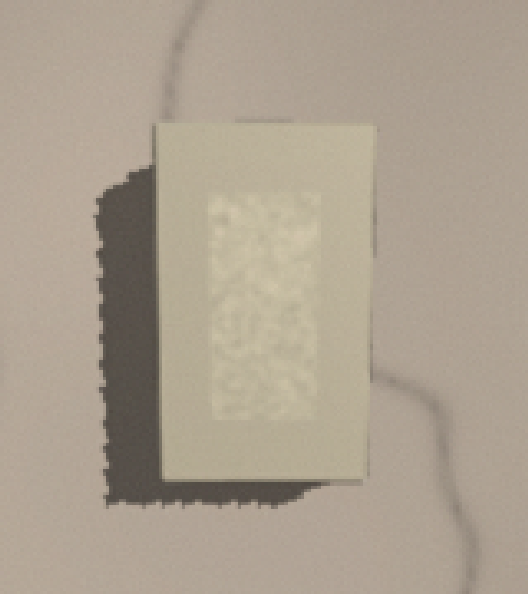

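Run:
```python
from pnp import *
im=cv2.imread("pics/w13.png")
cv2.imwrite("pics/w13b.png",cv2.resize(cv2.convertScaleAbs(im[140:168,275:365],alpha=1.5,beta=-60),None,fx=8.5,fy=8.5,interpolation=cv2.INTER_NEAREST))
tc=np.array(grab("wrist")["tool_from_camera"]); T,o=tool()
p,R=pnp([(286.8,46.8),(353.4,47.1),(351.1,155.2),(288.6,155)],tc)
print((T@np.r_[p/1000,1])[:3]*1000)
```

```text
lid centre in tool mm [ 81.    0.3 132.1] normal [-0.043 -0.009  0.999] x-axis [0.999 0.003 0.043] rms px 0.12
[ 488.88156096 -207.72888287   43.22844076]
```

View pics/w13b.png

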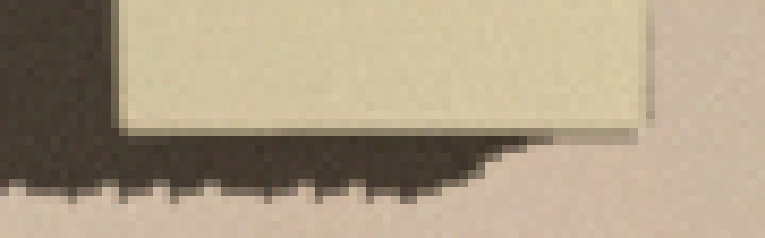

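The lid centre (488.9, −207.7) is within 0.6 mm of the bottom box's measured centre (489.3, −208.2), so the first placement is good. On to the second box.

```bash
python3 go.py 485.3 206.5 150 169.5
```

```text
t 17.8 tcp [ 0.5673 -0.2285  0.1753] [-1.8000e+02 -3.0000e-02  1.6534e+02] q7 96.8
twist rad -0.0726 then shift cm [15.99 41.28  2.53]
```

```bash
python3 -m jog '[[[0,0,0],-0.036],[[0.8,1.5,0],-0.036],[[1.2,3,0],0],[[1.5,4,0],0],[[1.5,4,0],0],[[1.5,4,0],0],[[1.5,4,0],0],[[1.5,4,0],0],[[1.5,4,0],0],[[1.5,4,0],0],[[1.5,4,0],0],[[1.5,3.3,0],0]]'; python3 -m jog '[[[1,1.5,0.5],0],[[0,0,1],0],[[0,0,1],0],[[0,0,0],0],[[0,0,0],0],[[0,0,0],0],[[0,0,0],0]]';python3 go.py 476.1 207.2 32 169.5
python3 - <<'E'
from h import *
c=grab("wrist"); cv2.imwrite("pics/w14.png",c["bgr"])
im=c["bgr"]; cv2.imwrite("pics/w14a.png",cv2.resize(im[120:270,250:380],None,fx=4,fy=4,interpolation=cv2.INTER_NEAREST))
E
```

```text
t: 19.0
position: [0.4866, 0.195, 0.1756]
tcp_rot: [179.9, -0.0, 169.7]
contact_force: [1.1, -0.5, -0.2]
gripper_width: 1.002
t: 19.7
position: [0.482, 0.2072, 0.1507]
tcp_rot: [180.0, 0.0, 169.4]
contact_force: [0.1, 1.1, 0.7]
gripper_width: 1.001
t 19.7 tcp [0.482  0.2072 0.1507] [1.7998e+02 4.0000e-02 1.6939e+02] q7 52.8
twist rad -0.0019 then shift cm [ 0.58 -0.11 11.87]
```

View pics/w14a.png

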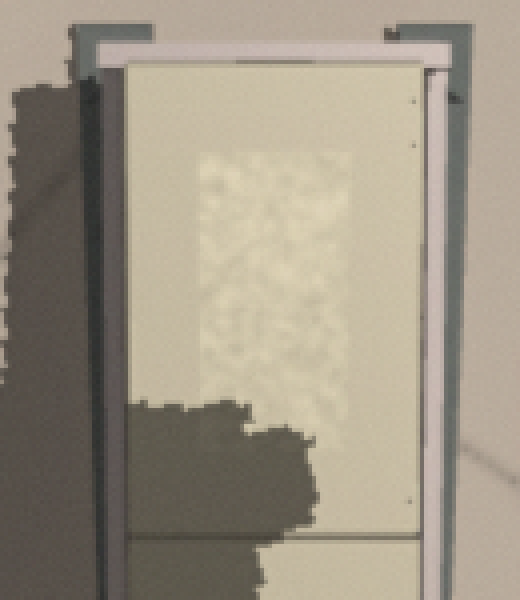

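Run:
```python
from pnp import *
tc=np.array(grab("wrist")["tool_from_camera"]); T,o=tool()
p,R=pnp([(281.25,135.5),(355,135.5),(354.2,253.5),(281.4,253.5)],tc)
b=p+12*R[:,2]; print("body in tool",np.round(b,1), np.round((T@np.r_[b/1000,1])[:3]*1000,1), o["position"])
```

```text
lid centre in tool mm [ 7.9 -1.4 71.8] normal [-0.229 -0.     0.973] x-axis [0.973 0.002 0.229] rms px 0.15
body in tool [ 5.1 -1.4 83.4] [476.6 207.2  67.2] [0.48179925 0.20758192 0.15063276]
```

Same spot, body centre (476.6, 207.2). I'll grasp it as before.

```bash
python3 -m jog '[[[0.55,-0.12,1],0],[[0,0,2],0],[[0,0,3],0],[[0,0,2],0],[[0,0,1.5],0],[[0,0,0],0],[[0,0,0],0],[[0,0,0],0]]'; python3 go.py 476.1 207.2 32 169.5
```

```text
t: 20.6
position: [0.4767, 0.2081, 0.0564]
tcp_rot: [179.9, 0.1, 169.5]
contact_force: [0.3, -0.7, 0.2]
gripper_width: 1.005
t 20.6 tcp [0.4767 0.2081 0.0564] [1.7993e+02 1.0000e-01 1.6947e+02] q7 52.1
twist rad -0.0005 then shift cm [ 0.04 -0.1   2.44]
```

```bash
python3 -m jog '[[[0.04,-0.08,0.6],0],[[0,0,0.6],0],[[0,0,0.5],0],[[0,0,0.4],0],[[0,0,0.3],0],[[0,0,0],0],[[0,0,0],0]]'; python3 go.py 476.1 207.2 32 169.5;  python3 -m jog '[[[0,0,0],0],[[0,0,0],0],[[0,0,0],0],[[0,0,0],0],[[0,0,0],0],[[0,0,0],0],[[0,0,0],0],[[0,0,0],0]]' 0
```

```text
t: 21.3
position: [0.4753, 0.207, 0.0313]
tcp_rot: [-180.0, -0.0, 169.5]
contact_force: [0.6, 0.7, -1.0]
gripper_width: 0.997
t 21.3 tcp [0.4753 0.207  0.0313] [-1.8000e+02 -1.0000e-02  1.6947e+02] q7 52.1
twist rad -0.0005 then shift cm [-0.08  0.04 -0.07]
t: 22.1
position: [0.4753, 0.2071, 0.0314]
tcp_rot: [180.0, 0.0, 169.5]
contact_force: [0.3, -0.3, 1.3]
gripper_width: 0.643
```

Gripped at 0.643. I'll lift, check, and carry to the same viewing spot.

```bash
python3 -m jog '[[[0.05,0,-0.5],0],[[0.1,0,-0.7],0],[[0.1,0,-1],0],[[0.1,0,-1.5],0],[[0,0,-2],0],[[0,0,-2],0],[[0,0,-2],0],[[0,0,-2],0],[[0,0,-2],0],[[0,0,-1],0],[[0,0,0],0],[[0,0,0],0]]' 0;  python3 - <<'E'
from h import *
c=grab("wrist"); cv2.imwrite("pics/w15.png",c["bgr"]); T,o=tool(); print(o["gripper_width"],o["contact_force"])
c=grab("scene"); cv2.imwrite("pics/s15a.png",cv2.resize(c["bgr"][60:300,330:530],None,fx=2.4,fy=2.4,interpolation=cv2.INTER_CUBIC))
E
python3 go.py 579 -231 200 165.4
```

```text
t: 23.3
position: [0.4712, 0.2073, 0.1779]
tcp_rot: [-180.0, -0.1, 169.5]
contact_force: [0.8, -1.0, -1.9]
gripper_width: 0.638
0.6412659507718441 [-0.40147817 -0.23172812 -1.39304805]
t 23.4 tcp [0.4709 0.2072 0.1773] [-1.7991e+02 -1.2000e-01  1.6948e+02] q7 52.5
twist rad 0.0711 then shift cm [-21.5  -39.68  -2.27]
```

View pics/w15.png

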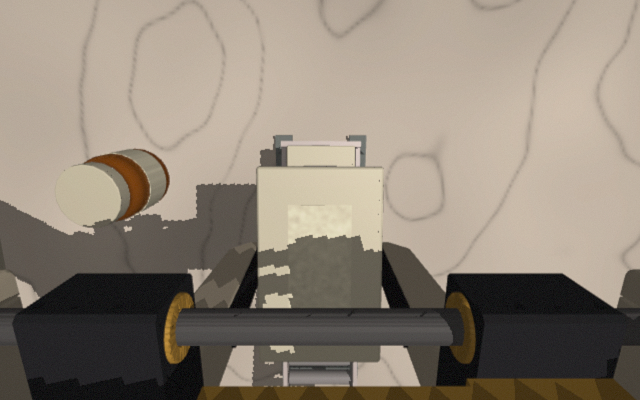

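View pics/s15a.png

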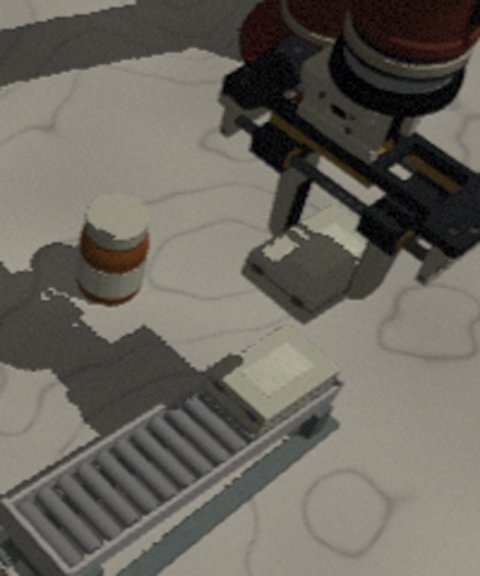

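The second box is held, and the third has rolled to the front stop.

```bash
python3 -m jog '[[[0,0,-1],0.035],[[0,0,-1.3],0.036],[[-0.8,-1.5,0],0],[[-1.3,-2.5,0],0],[[-1.9,-3.5,0],0],[[-2.1,-4,0],0],[[-2.1,-4,0],0],[[-2.1,-4,0],0],[[-2.1,-4,0],0],[[-2.1,-4,0],0],[[-2.1,-4,0],0],[[-2.1,-3.5,0],0]]'; python3 -m jog '[[[-1.5,-2.5,0],0],[[-1,-1.5,0],0],[[-0.3,-0.8,0],0],[[0,0,0],0],[[0,0,0],0],[[0,0,0],0],[[0,0,0],0],[[0,0,0],0]]';python3 - <<'E'
from h import *
T,o=tool(); print(o["position"],o["tcp_rot"],o["gripper_width"])
c=grab("wrist"); im=c["bgr"];cv2.imwrite("pics/w16.png",im); 
cv2.imwrite("pics/w16a.png",cv2.resize(im[0:180,240:400],None,fx=3.3,fy=3.3,interpolation=cv2.INTER_NEAREST))
cv2.imwrite("pics/w16b.png",cv2.resize(im[155:370,245:395],None,fx=2.75,fy=2.75,interpolation=cv2.INTER_NEAREST))
E
```

```text
t: 24.6
position: [0.5644, -0.1809, 0.2015]
tcp_rot: [-180.0, -0.0, 165.2]
contact_force: [0.8, 0.4, -1.3]
gripper_width: 0.643
t: 25.4
position: [0.5797, -0.2308, 0.2016]
tcp_rot: [180.0, 0.0, 165.5]
contact_force: [0.1, -0.1, -1.3]
gripper_width: 0.64
[ 0.5796826  -0.23080675  0.20157963] [1.79984888e+02 2.91603788e-03 1.65476139e+02] 0.6396666746051031
```

View pics/w16a.png

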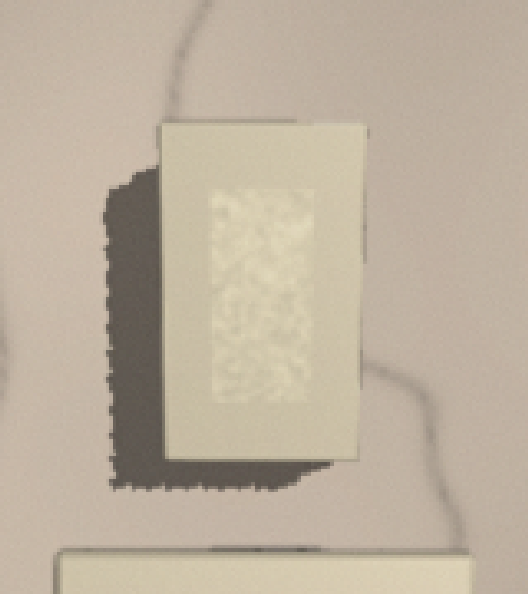

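View pics/w16b.png

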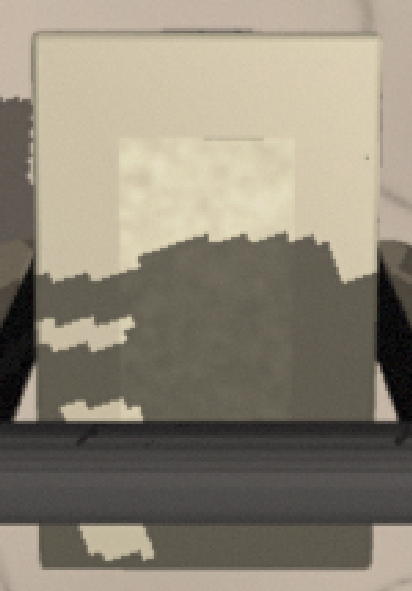

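Run:
```python
from pnp import *
tc=np.array(grab("wrist")["tool_from_camera"]); T,o=tool()
print(o["position"],o["tcp_rot"])
p,R=pnp([(257.2,166.5),(382.7,166.9),(379.8,361.4),(258.9,361.4)],tc); print("held body",np.round(p+12*R[:,2],1))
p,R=pnp([(288.3,36.8),(351,37.1),(348.3,138.9),(289.5,138.9)],tc); print("pile in world",np.round((T@np.r_[p/1000,1])[:3]*1000,1))
for a,b in (((288.3,36.8),(289.5,138.9)),((351,37.1),(348.3,138.9))):
    c=dict(T=T@tc,f=F,cx=319.3442,cy=206.2728); P=onz(c,[a,b],.046); d=P[1]-P[0]; print("yaw",np.degrees(np.arctan2(d[1],d[0])))
```

```text
[ 0.57962944 -0.23133489  0.20150487] [1.79998368e+02 5.66560124e-03 1.65433960e+02]
lid centre in tool mm [  1.3  -0.  -48.7] normal [-0.203 -0.007  0.979] x-axis [0.979 0.003 0.203] rms px 0.04
held body [ -1.2  -0.1 -37. ]
lid centre in tool mm [ 94.2  -0.4 158.3] normal [-0.04   0.004  0.999] x-axis [0.999 0.007 0.04 ] rms px 0.11
pile in world [ 488.4 -208.1   43.1]
yaw -15.20812939767851
yaw -14.868675169546401
```

```bash
python3 - <<'E'
from h import *
T,o=tool(); print(np.round((T@np.array([[.0974,-.0003,0,1],[.0935,-.0003,0,1]]).T)[:3].T*1000,1))
E
python3 -m jog '[[[2,-0.06,0],0.003],[[3,0,0],0],[[3,0,0],0],[[1.24,0,1],0],[[0.5,0,3],0],[[0,0,4],0],[[0,0,3],0],[[0,0,2],0],[[0,0,1],0],[[0,0,0],0],[[0,0,0],0],[[0,0,0],0]]'; python3 -m jog '[[[0,0,0],0],[[0,0,0],0]]'; python3 go.py 485.3 -207.3 30 165.25
python3 - <<'E'
from h import *
c=grab("wrist"); im=c["bgr"];cv2.imwrite("pics/w17.png",im); 
cv2.imwrite("pics/w17a.png",cv2.resize(im[145:185,245:395],None,fx=5,fy=5,interpolation=cv2.INTER_NEAREST))
E
```

```text
[[ 485.3 -207.1  201.5]
 [ 489.1 -208.1  201.5]]
t: 26.7
position: [0.4864, -0.208, 0.0627]
tcp_rot: [-180.0, 0.2, 165.2]
contact_force: [-0.7, -0.3, -1.0]
gripper_width: 0.641
t: 26.9
position: [0.4857, -0.2078, 0.0621]
tcp_rot: [-180.0, 0.1, 165.2]
contact_force: [0.0, 0.6, -2.1]
gripper_width: 0.639
t 26.9 tcp [ 0.4857 -0.2078  0.0621] [-1.7999e+02  9.0000e-02  1.6523e+02] q7 99.3
twist rad -0.0003 then shift cm [0.05 0.03 3.21]
```

View pics/w17a.png

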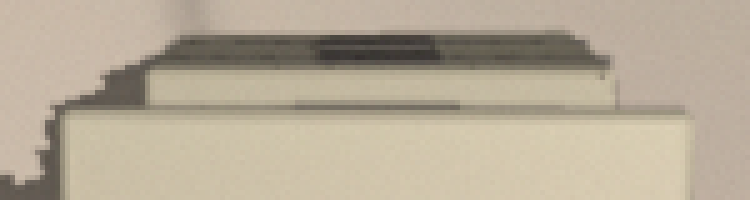

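The front faces of the lower two boxes line up in the view (crop cols 146–614). The residual offset is +0.6 mm in y and about 0 in x.

```bash
python3 -m jog '[[[0.02,0.05,0.8],0],[[0,0,0.8],0],[[0,0,0.6],0],[[0,0,0.4],0],[[0,0,0],0],[[0,0,0],0],[[0,0,0],0]]';python3 go.py 485.3 -207.3 28 165.25
python3 - <<'E'
from h import *
c=grab("wrist"); im=c["bgr"];cv2.imwrite("pics/w18.png",im); 
cv2.imwrite("pics/w18a.png",cv2.resize(im[145:185,245:395],None,fx=5,fy=5,interpolation=cv2.INTER_NEAREST))
E
```

```text
t: 27.65
position: [0.4854, -0.2072, 0.0356]
tcp_rot: [-180.0, 0.0, 165.2]
contact_force: [0.4, -0.2, -1.4]
gripper_width: 0.642
t 27.65 tcp [ 0.4854 -0.2072  0.0356] [-1.7999e+02  3.0000e-02  1.6523e+02] q7 99.4
twist rad -0.0004 then shift cm [ 0.01 -0.02  0.76]
```

View pics/w18a.png

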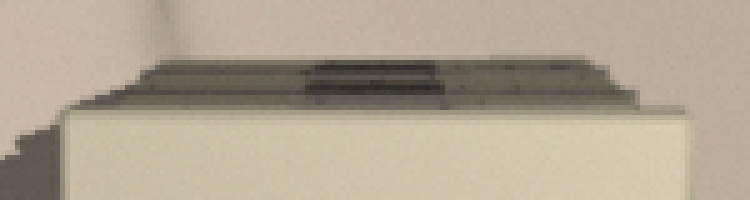

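```bash
python3 -m jog '[[[0,0,0.3],0],[[0,0,0.2],0],[[0,0,0],0]]'; python3 -m jog '[[[0,0,0.2],0],[[0,0,0],0]]'; python3 -m jog '[[[-0.1,0,0.2],0],[[0,0,0],0]]'
```

```text
t: 28.0
position: [0.4849, -0.2069, 0.0301]
tcp_rot: [180.0, -0.0, 165.2]
contact_force: [0.4, -0.5, -1.7]
gripper_width: 0.643
t: 28.2
position: [0.485, -0.207, 0.0281]
tcp_rot: [180.0, -0.0, 165.2]
contact_force: [0.1, 0.0, -0.9]
gripper_width: 0.639
t: 28.4
position: [0.4859, -0.2072, 0.0266]
tcp_rot: [180.0, -0.0, 165.2]
contact_force: [-1.3, -0.4, 2.3]
gripper_width: 0.645
```

```bash
python3 -m jog '[[[-0.07,0,0.15],0],[[-0.07,0,0.15],0],[[0,0,0],0]]'; python3 -m jog '[[[-0.06,0,0.15],0],[[0,0,0],0]]'; python3 -m jog '[[[-0.05,0,0.12],0],[[0,0,0],0]]'; python3 -m jog '[[[-0.04,0,0.1],0],[[0,0,0],0]]'
```

```text
t: 28.7
position: [0.4878, -0.2077, 0.0234]
tcp_rot: [-180.0, 0.0, 165.2]
contact_force: [-1.1, -0.6, 4.5]
gripper_width: 0.64
t: 28.9
position: [0.4885, -0.2079, 0.0219]
tcp_rot: [-180.0, 0.0, 165.2]
contact_force: [-0.2, -0.2, 3.5]
gripper_width: 0.642
t: 29.1
position: [0.4891, -0.2081, 0.0207]
tcp_rot: [-180.0, 0.1, 165.2]
contact_force: [-0.7, 0.0, 4.5]
gripper_width: 0.64
t: 29.3
position: [0.4895, -0.2081, 0.0197]
tcp_rot: [-180.0, 0.1, 165.2]
contact_force: [0.9, 0.5, 4.1]
gripper_width: 0.64
```

```bash
python3 -m jog '[[[0,0,0.08],0],[[0,0,0],0]]'
python3 - <<'E'
from h import *
c=grab("wrist"); im=c["bgr"];cv2.imwrite("pics/w19.png",im); 
cv2.imwrite("pics/w19a.png",cv2.resize(im[150:365,245:395],None,fx=2.75,fy=2.75,interpolation=cv2.INTER_NEAREST))
E
```

```text
t: 29.5
position: [0.4896, -0.2082, 0.0195]
tcp_rot: [-180.0, 0.1, 165.2]
contact_force: [0.2, 0.2, 8.1]
gripper_width: 0.644
```

View pics/w19a.png

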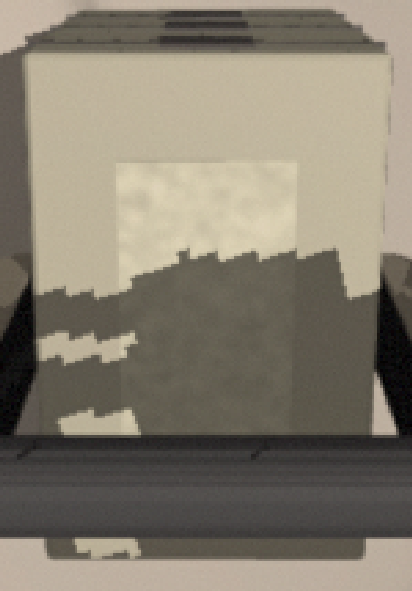

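The box has seated (force rose to 8 N with no further travel), and the three front faces line up. Releasing and backing off.

```bash
python3 -m jog '[[[0,0,0],0],[[0,0,0],0],[[0,0,0],0],[[0,0,0],0],[[0,0,0],0],[[0,0,0],0]]' 0.85; python3 -m jog '[[[0,0,-1],0],[[0,0,-2],0],[[0,0,-3],0],[[0,0,-4],0],[[-2,0,-4],0],[[-2.5,0,-3],0],[[-2.5,0,-1],0],[[-1,0,0],0],[[0,0,0],0],[[0,0,0],0],[[0,0,0],0]]' 1; python3 -m jog '[[[0,0,0],0],[[0,0,0],0]]';python3 - <<'E'
from h import *
print(tool()[1]["position"],tool()[1]["tcp_rot"])
for n in("wrist","scene","top"):
    c=grab(n); cv2.imwrite(f"pics/{n[0]}20.png",c["bgr"])
    im=c["bgr"]
    y,x,h,w,f={"wrist":(10,240,180,160,3.3),"scene":(60,200,180,200,3.3),"top":(125,190,185,290,2.75)}[n]
    cv2.imwrite(f"pics/{n[0]}20a.png",cv2.resize(im[y:y+h,x:x+w],None,fx=f,fy=f,interpolation=cv2.INTER_NEAREST))
E
```

```text
t: 30.15
position: [0.4888, -0.208, 0.0187]
tcp_rot: [-180.0, -0.0, 165.2]
contact_force: [0.2, -0.0, 0.1]
gripper_width: 0.849
t: 31.25
position: [0.5644, -0.228, 0.1977]
tcp_rot: [180.0, -0.2, 165.2]
contact_force: [0.8, -0.4, -0.7]
gripper_width: 0.999
t: 31.45
position: [0.5656, -0.2283, 0.1986]
tcp_rot: [180.0, -0.1, 165.2]
contact_force: [0.2, 0.1, 0.3]
gripper_width: 1.003
[ 0.56560706 -0.22831185  0.19859902] [ 1.79999257e+02 -5.89228708e-02  1.65217340e+02]
```

View pics/w20a.png

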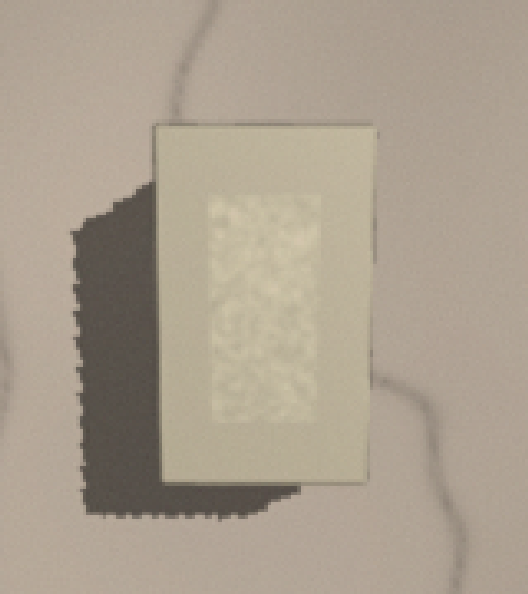

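View pics/s20a.png

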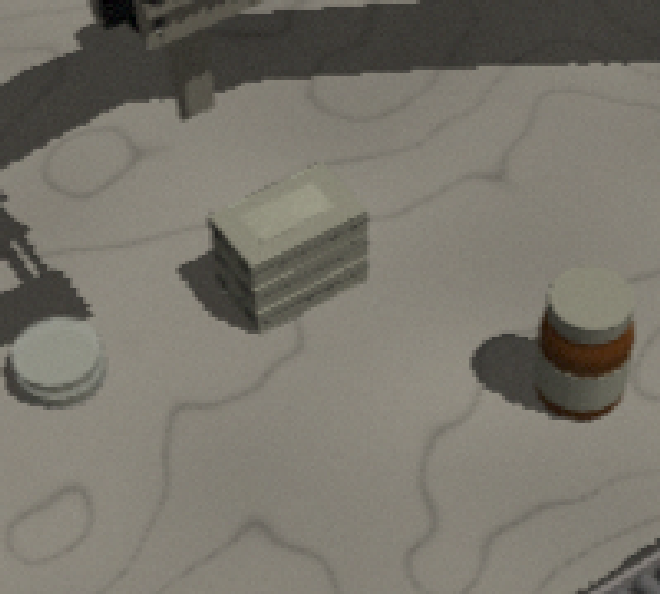

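View pics/t20a.png

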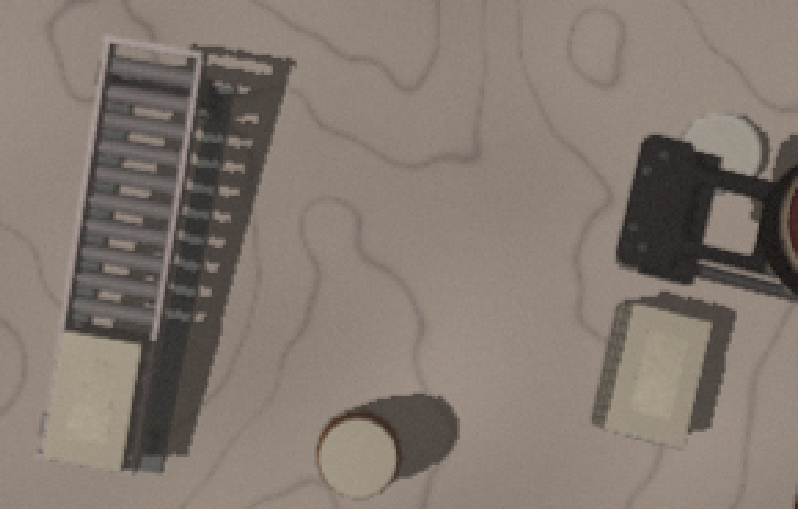

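Run:
```python
from pnp import *
tc=np.array(grab("wrist")["tool_from_camera"]); T,o=tool()
p,R=pnp([(286.5,47.4),(353.4,47.7),(351.3,155.3),(288.3,155.3)],tc)
print("top lid world",np.round((T@np.r_[p/1000,1])[:3]*1000,1), "yaw",round(np.degrees(np.arctan2(*(T[:3,:3]@R[:,0])[[1,0]])),2))
im=cv2.imread("pics/s20.png")
cv2.imwrite("pics/s20b.png",cv2.resize(cv2.convertScaleAbs(im[105:165,258:318],alpha=1.3),None,fx=9.5,fy=9.5,interpolation=cv2.INTER_CUBIC))
c=grab("scene"); a=np.radians(-14.6);u=np.array([np.cos(a),np.sin(a),0]);v=np.array([-u[1],u[0],0])
for n,s,w in (("far-right",1,1),("near",1,-1),("r",-1,1)):
    print(n,[np.round((proj(c,np.array([.4893,-.2082,z])+s*.048*u+w*.03*v)[0]-[258,105])*9.5,0) for z in(0,.024,.048,.072)])
```

```text
lid centre in tool mm [ 80.8   0.2 131.7] normal [-0.071 -0.014  0.997] x-axis [0.997 0.001 0.071] rms px 0.04
top lid world [ 488.  -207.6   67.1] yaw 165.15
far-right [array([193., 531.]), array([184., 467.]), array([176., 402.]), array([166., 333.])]
near [array([ 72., 385.]), array([ 61., 321.]), array([ 50., 254.]), array([ 39., 185.])]
r [array([510., 368.]), array([507., 303.]), array([505., 236.]), array([502., 167.])]
```

View pics/s20b.png

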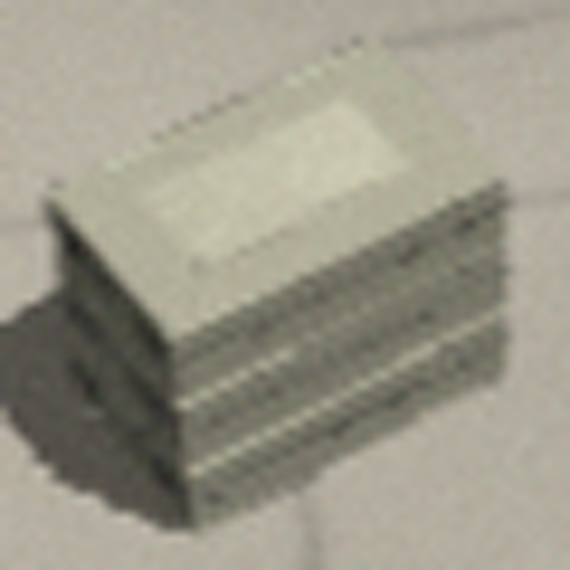

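Run:
```python
from workcell import r
print(r.get_obs()["t"]); print(r.finish_job())
```

```text
31.7
the job is handed in; nothing more can be done
None
```

I set the front slide box on the bottom box, then the next box on top of that, and handed the job in at 31.7 s of the 64 s allowed. Each box touched down low edge first. I pressed it level (about 8 N at most) before opening the fingers.

**Last checks:**
- **Alignment:** the lid centres measured (489.3, −208.2) mm for the bottom box, (488.9, −207.7) for the middle and (488.0, −207.6) for the top. They agree within about 1.5 mm, close to the camera calibration error.
- **Squareness:** the boxes' measured yaw runs from −14.5° to −15.0°. The scene picture shows straight pile corners, with a bright strip at the seams that suggests an offset of about 1 to 1.5 mm on one long side. I left that as it was.
- **Rest of the scene:** the third box is at the front stop. In the pictures the jar, dishes and bottom box look unmoved, and the gripper was clear and open.

**What disagreed or went wrong:**
- **Fingertips:** they are really about 37 to 41 mm behind the reported TCP, not at it as stated. My first close shut on air above the lid without touching anything. I measured the real tips in two views and gripped about 36 mm lower.
- **Wrist camera:** it read lid heights about 4 to 5 mm low and showed a 1.4° to 4° tilt on the level lids, growing to the 4° on the last lid. I therefore judged contact and levelness by force and travel, not by camera height.

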